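# Probe the bore of a ring core on the test fixture

## Task

Set the green ring core flat into the round nest of the test fixture and let go of it. Then lift the probe out of its holder and lower its rod upright through the middle of the core, never touching the core or the fixture with the probe, until the yellow band on the rod is level with the core's half height. Finish while still holding the probe still and centred there, and leave the other parts on the bench where they are.

Things in the scene. Friction and masses are not known exactly. Their poses are not given: they have to be found in the camera images.
- core_mid (a point): (Sizes in mm.) Centre (half-way up, on the axis) of the green ring core: a loose rigid ring, outside diameter 56, bore 28, height 32, 0.19 to 0.33 kg, lying flat on the table (axis z up). The only green ring.
- fixture: (Sizes in mm.) Test fixture, fixed to the table: grey block 110 x 110, 60 high, with an aluminium top and a red and a black terminal on its front (-x) face, sticking out 12. Origin at the centre of its underside, z up. In the middle of its top is the round nest, diameter 60, 8 deep; under it a clearance hole, diameter 38, goes on down to the table.
- nest (a point): (Sizes in mm.) Centre of the nest's floor, on which the core sits; 52 above the table, 8 below the fixture's top. A seated core stands 24 proud of the fixture's top, its top 84 above the table. Grip the core no lower than 9 above its underside, or the fingertips meet the fixture's top.
- seat (a point): (Sizes in mm.) Where the core's centre is when it is seated: on the nest's axis, 68 above the table.
- holder: (Sizes in mm.) Probe holder, fixed: blue block 70 x 70, 100 high, with a black stripe round its foot. Origin at the centre of its underside. A hole of diameter 18 goes down through its middle; the probe's rod stands in it and the probe's guard rests on its top.
- probe_handle (a point): (Sizes in mm.) Centre of the probe's handle: black square bar 22 x 22 (sides along the point's x and y), 56 high, from 6 to 62 above the guard's underside, an orange stripe near its top. At the start 134 above the table. The probe stands upright, rod down (z up, along the rod), loose, 0.1 to 0.16 kg. Below the handle: a round orange guard, diameter 36, 6 thick, its underside 34 below this point; then a steel rod, diameter 10, 85 long.
- probe_band (a point): (Sizes in mm.) Centre of the yellow band (8 wide) on the probe's rod: on the rod's axis, 89 below the centre of the handle, 55 below the guard's underside, 30 above the tip.
- probe_tip (a point): (Sizes in mm.) Lower end of the probe's rod, on its axis: 119 below the centre of the handle, 30 below the middle of the yellow band.
- core: (Sizes in mm.) The green ring core as a whole; origin at the centre of its underside, 16 below point core_mid.
- probe: (Sizes in mm.) The probe as a whole; origin on the rod's axis at the underside of the orange guard, 85 above the tip.
- core_yellow_mid (a point): (Sizes in mm.) Centre of a yellow ring core of the same size as the green one (outside diameter 56, bore 28, height 32). Bystander: leave it where it is.
- cap_orange_mid (a point): (Sizes in mm.) Centre of a short orange upright capacitor, diameter 36, 60 high and two 6 mm terminals on top. Bystander: leave it where it is.
- cap_tall_mid (a point): (Sizes in mm.) Centre of a tall orange upright capacitor, diameter 40, 85 high and two 6 mm terminals on top. Bystander: leave it where it is.
- cap_copper_mid (a point): (Sizes in mm.) Centre of a small copper-coloured upright capacitor, diameter 30, 40 high and two 6 mm terminals on top. Bystander: leave it where it is.
- film_cap_mid (a point): (Sizes in mm.) Centre of a blue block capacitor, 32 x 18 x 30 high. Bystander: leave it where it is.
- transformer_mid (a point): (Sizes in mm.) Centre of a small transformer, dark steel core with a yellow coil, 50 x 42 x 42 high. Bystander: leave it where it is.
Things that resemble listed ones, but are neither listed nor needed, are in the scene too. What is meant by the fixture is not orange, pink or turquoise, and is the smaller of those in its own colour.

How it is judged (in metres and radians):
On the way, in this order (a step that is already met when the one before it is completed fails the run):
1. the green core sits flat in the nest and is let go (horizontal distance between core_mid and seat below 0.004 m and z of core_mid in the frame of seat between -0.003 and 0.003 m and angle between core_mid's own z axis and vertical below 0.06 rad and contact force between the fingers and core below 0.2 N), for 0.2 s.
2. the probe is out of its holder, in the fingers, its tip above the seated core (height (world z) of probe_tip above 0.085 m and contact force between the fingers and probe above 1 N), for 0.1 s.
At the end, for the whole second after the job is handed in: Green core in the nest (4 mm sideways, 3 mm high, 0.06 rad), not touched by the fingers; probe held still in the fingers, upright (0.08 rad), touching nothing else, band within 4 mm of the core axis and 6 mm of its half height, tip within 6 mm of the axis; other parts moved under 30 mm (all of step 1 and horizontal distance between probe_band and core_mid below 0.004 m and horizontal distance between probe_tip and core_mid below 0.006 m and z of probe_band in the frame of core_mid between -0.006 and 0.006 m and angle between probe_band's own z axis and vertical below 0.08 rad and contact force between the fingers and probe above 1 N and contact force between probe and core below 0.2 N and contact force between probe and fixture below 0.2 N and contact force between probe and holder below 0.2 N and linear speed of probe below 0.02 m/s and distance of each of core_yellow_mid, cap_orange_mid, cap_tall_mid, cap_copper_mid, film_cap_mid, transformer_mid from where it was at the start of the episode below 0.03 m); the arm keeps its last pose, push and grip.
It fails at once if the probe touches the core or the fixture (contact force between probe and core above 0.5 N or contact force between probe and fixture above 0.5 N).
It fails at once if another part on the bench is moved (distance of any of core_yellow_mid, cap_orange_mid, cap_tall_mid, cap_copper_mid, film_cap_mid, transformer_mid from where it was at the start of the episode above 0.03 m).
It also fails if it takes over 58 s, if anything falls off the work surface, if the arm or the gripper's body presses on something with over 40 N, if the wrist force passes 120 N, or if a joint passes its speed limit or range.

## Robot

A 6-joint arm with a two-finger parallel gripper is mounted at the origin on the work surface. World frame = base frame: x ahead of the robot, y to its left, z up, the work surface at z = 0. Lengths are in mm, angles in rad, forces in N, time in s.
With the tool pointing down it reaches from about 375 to 975 mm from the base axis. Payload 3.8 kg.
Tool frame: the origin (TCP) lies between the finger pads; the fingertips stand 19 mm ahead of it and the grasp point (between the pads) is the TCP; y points along the fingers, z is the direction in which the jaws open and shut, and the axes are right-handed (so a half turn about y gives the same grasp; the last joint's range is limited). The gripper opens to 85 mm and grips with 20 to 120 N. Pads are 22 mm wide; open, the fingers measure 114 mm over their backs; the gripper's body (76 mm by 85 mm) begins 54 mm behind the grasp point. The pads swing forward as they close: fully open they stand 13 mm farther back than shut.
Start: joints at [-1.26, 0.264, 1.604, -0, 1.274, -0.037], TCP at [230.055, -634.581, 250.28] pointing down, gripper open.
Joint ranges: [-2.63, 2.63], [-0.94, 2.18], [0.31, 2.57], [-1.31, 4.45], [0, 2.66], [-2.55, 2.55]. Speed limits (rad/s): [2.57, 2.57, 3.14, 3.14, 3.14, 3.14].

## Interface

Orientations are given as a unit quaternion [x, y, z, w].
In Python, from cell import arm, cams, job gives the robot as it stands. The module is installed in compiled form; this text tells all that it offers.
- The arm moves only by the tool move_arm, never from a script. Its argument "targets" is a list of rows, each a list of 3 entries, a list of its own where there are three numbers: the shift along the world's x, y, z in m, then the turn, a rotation vector about the world's x, y, z in degrees, then the opening, from 0 (shut) to 1 (fully open). In form: [[[x, y, z], [rx, ry, rz], jaw], ...]. A call has 1 to 10 rows; each row is the pose to reach, as a shift and turn from the pose measured when the call began; what a row does not reach only later rows make up. A row lasts 1/10 s, in which the tool goes at most 50 mm and 8.59 degrees, less where a joint would pass 70% of its speed; a pose out of reach is approached as far as the arm can. A call with a gripper value outside its range is refused whole. The fingers move at their own pace and stop on an object; "grip_force" is the grip in N (left out, the last holds). Time passes only in rows, so rows that repeat a pose let the fingers close. It gives the time, the measured TCP pose, the force and the opening at its end, in the units of the state.
- arm.state(): the state, without advancing time (a new reading comes with each control period).
- cams.grab_frame(name): name is "scene" or "top" or "wrist"; returns the picture (480x640x3 uint8, blue, green, red); there is no depth.
- cams.camera_model(name): a dict with "camera_matrix" (3x3 intrinsics, pixels), "world_to_cam" (4x4, takes a point from world to camera coordinates); the wrist camera has in their place "hand_eye" (4x4, takes a point from camera to tool coordinates, whose origin is the TCP and whose axes are the tool frame's). Camera axes: x right, y up, looking along -z (the intrinsics and any distortion apply to the point x, -y, -z); pixel columns grow to the right and rows downward; lengths in mm; the calibration is good to about 2 mm. A picture is of the moment at which its call begins: read the wrist's pose just before it. camera_model takes no time and is no camera call.
- job.hand_in(): hands the job in, once; it reports no verdict.
The state is a dict: "time_s": time; "q": joint angles; "joint_velocities": joint speeds; "joint_torque": joint torques, N m; "tool_pos": TCP position; "tool_rot": TCP orientation; "ft_force": force on the tool from outside, world axes, zero at the start; "ft_torque": the same for the moment, N m; "width": opening from 0.0 (shut) to 1.0 (fully open).
Only numpy, scipy, OpenCV 4.12 (cv2) and the standard library are available. Lean on these libraries where they do the work, as an engineer would, in place of code of your own. Each camera call takes 0.05 s, during which the arm holds its last target.

## Working session

There is one attempt and no reset: what is moved stays moved. The work goes in short steps, Python scripts to look and compute and a tool call to move; the robot and the scene stay as the last step left them, time stands still between calls to the robot, and variables do not carry over. Pictures are saved under pics/ and viewed, and the job is handed in when it is done.

Besides the shell and the picture viewer there is one more tool, called after "Request:" as name([rows], argument=value, ...), one row to a line, values as JSON. move_arm: Moves the arm, as the interface text tells. Its arguments: {"type":"object","properties":{"targets":{"type":"array","items":{"type":"array"}},"grip_force":{"type":"number"}},"required":["targets"]}

```bash
mkdir -p pics; ls
python3 - <<'E'
from cell import arm,cams,job
import cv2
s=arm.state();print(s)
for n in ("scene","top","wrist"):
    im=cams.grab_frame(n);cv2.imwrite(f"pics/{n}0.png",im)
    print(n,cams.camera_model(n))
E
```

```text
pics
{'time_s': 0.0, 'q': array([-1.25988581e+00,  2.64746899e-01,  1.60538911e+00,  1.53614484e-05,
        1.27371284e+00, -3.69432525e-02]), 'joint_velocities': array([-0.00025733,  0.00148065,  0.00150736,  0.00139428,  0.00053076,
        0.00024266]), 'joint_torque': array([-2.53053616e-05, -5.15110123e+01, -3.67311823e+01, -2.15626574e-04,
        1.29416987e-02,  4.92000339e-06]), 'tool_pos': array([ 229.85567141, -633.91391251,  248.95804827]), 'tool_rot': array([-0.12246789,  0.69722928, -0.69564744,  0.12226032]), 'ft_force': array([-0.33925061,  0.34636327,  0.15856856]), 'ft_torque': array([-0.00041694, -0.00234222, -0.00977801]), 'width': 0.9980743896322873}
scene {'camera_matrix': array([[544.89331618,   0.        , 319.4765277 ],
       [  0.        , 544.89331618, 231.15029077],
       [  0.        ,   0.        ,   1.        ]]), 'world_to_cam': array([[ 5.00966477e-01,  8.65348318e-01, -1.43135657e-02,
        -3.37406381e+02],
       [-6.05490839e-01,  3.62251374e-01,  7.08628807e-01,
         2.29661052e+02],
       [ 6.18395855e-01, -3.46332544e-01,  7.05436273e
[... 485 characters left out ...]
   [-1.93833785e-01,  7.29934070e-03,  9.81007229e-01,
        -1.48191202e+03],
       [ 0.00000000e+00,  0.00000000e+00,  0.00000000e+00,
         1.00000000e+00]])}
wrist {'camera_matrix': array([[397.30852288,   0.        , 325.49192101],
       [  0.        , 397.30852288, 239.12854768],
       [  0.        ,   0.        ,   1.        ]]), 'hand_eye': array([[ 1.45921843e-04, -9.62807882e-01, -2.70186900e-01,
        -6.82344561e+01],
       [-1.80728453e-04,  2.70186873e-01, -9.62807884e-01,
        -1.22964626e+02],
       [ 9.99999973e-01,  1.89325161e-04, -1.34580613e-04,
         4.20014314e-01],
       [ 0.00000000e+00,  0.00000000e+00,  0.00000000e+00,
         1.00000000e+00]])}
```

View pics/scene0.png

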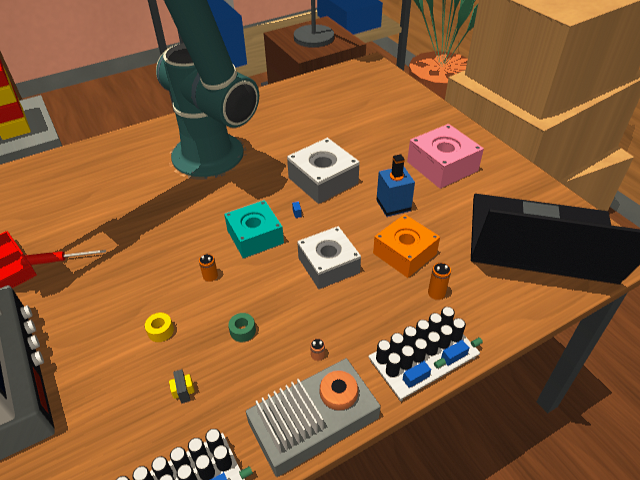

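View pics/top0.png

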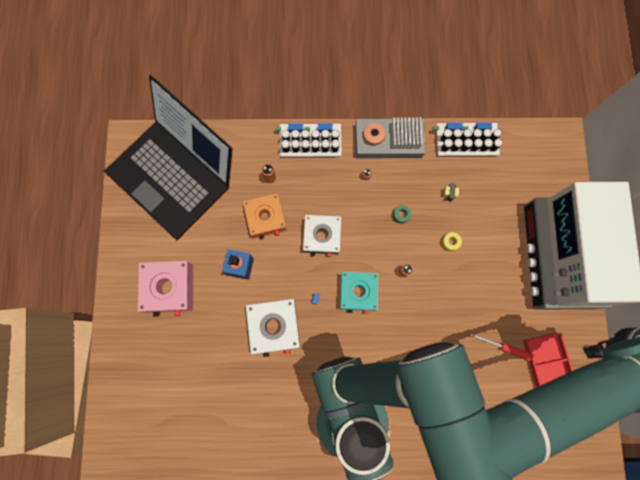

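View pics/wrist0.png

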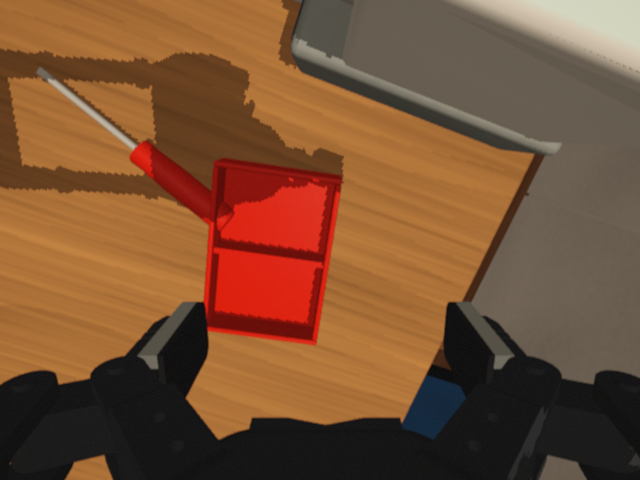

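The scene shows these look-alikes, in top-view pixels.
- **Fixture:** the white/grey block at (322,235) is small and the one at (273,326) is large. Turquoise (359,292), orange (264,215) and pink (164,287) are excluded by the description, so I choose (322,235).
- **Ring:** green at (402,214), yellow at (452,241), and the orange toroid on a board at (375,133). I choose the green one.
- **Probe:** it stands in the blue holder at (237,263). The laptop and film capacitor are not relevant.

Next I'll take the close crop and measure.

```bash
cat > h.py <<'E'
import numpy as np,cv2
from scipy.spatial.transform import Rotation as R
from cell import arm,cams,job
def model(n,st=None):
    m=cams.camera_model(n);K=m['camera_matrix']
    if n=='wrist':
        T=np.eye(4);T[:3,:3]=R.from_quat(st['tool_rot']).as_matrix();T[:3,3]=st['tool_pos']
        c2w=T@m['hand_eye']
    else: c2w=np.linalg.inv(m['world_to_cam'])
    return K,c2w
def ray(n,uv,z,st=None):
    K,c=model(n,st);uv=np.atleast_2d(uv).astype(float)
    d=np.c_[(uv[:,0]-K[0,2])/K[0,0],-(uv[:,1]-K[1,2])/K[1,1],-np.ones(len(uv))]@c[:3,:3].T
    o=c[:3,3];return o+d*((z-o[2])/d[:,2])[:,None]
def proj(n,P,st=None):
    K,c=model(n,st);p=(np.atleast_2d(P)-c[:3,3])@c[:3,:3]
    return np.c_[K[0,0]*p[:,0]/-p[:,2]+K[0,2],K[1,1]*-p[:,1]/-p[:,2]+K[1,2]]
def crop(im,x0,y0,x1,y1,s,name):
    cv2.imwrite(name,cv2.resize(im[y0:y1,x0:x1],None,fx=s,fy=s,interpolation=cv2.INTER_CUBIC))
def fitc(P):
    A=np.c_[2*P[:,:2],np.ones(len(P))];b=(P[:,:2]**2).sum(1)
    s=np.linalg.lstsq(A,b,rcond=None)[0];return s[:2],np.sqrt(s[2]+s[:2]@s[:2])
E
python3 - <<'E'
from h import *
t=cv2.imread('pics/top0.png');
hsv=cv2.cvtColor(t,cv2.COLOR_BGR2HSV)
crop(t,210,190,430,355,3.6,'pics/topc.png')
s=cv2.imread('pics/scene0.png');crop(s,220,120,480,340,3,'pics/scenec.png')
print('green',ray('top',[402,214],32),'scene',ray('scene',[242,322],32))
print('nest',ray('top',[322,233.5],60),ray('scene',[329,250],60))
print('nestbig',ray('top',[273,326],60))
print('handle top',ray('top',[236,259],162))
print(R.from_quat(arm.state()['tool_rot']).as_matrix().round(3))
E
```

```text
green [[ 630.09417263 -172.23677182   32.        ]] scene [[ 635.64804058 -168.22793716   32.        ]]
nest [[562.6899699   82.89004053  60.        ]] [[572.73333087  84.93030792  60.        ]]
nestbig [[282.33598802 231.66851475  60.        ]]
handle top [[468.70376189 330.44193238 162.        ]]
[[-0.94  -0.001  0.341]
 [-0.341  0.002 -0.94 ]
 [-0.    -1.    -0.002]]
```

View pics/topc.png

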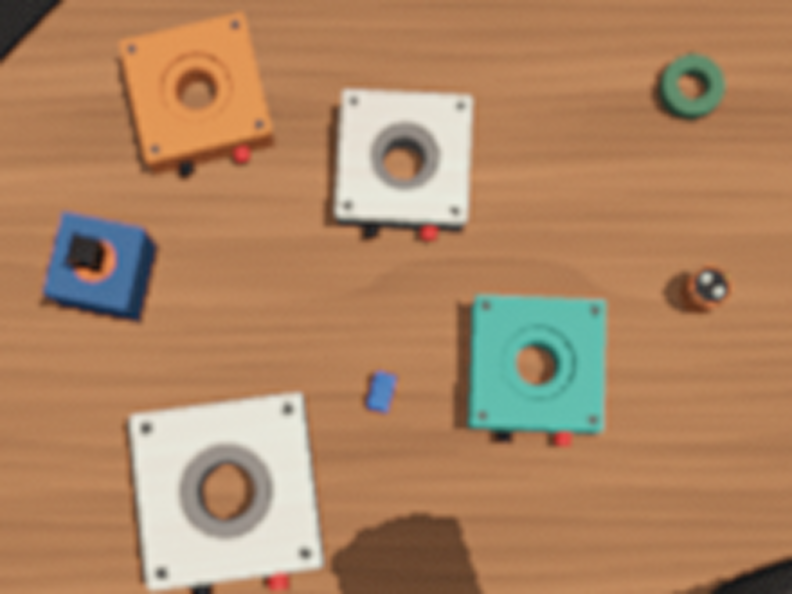

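View pics/scenec.png

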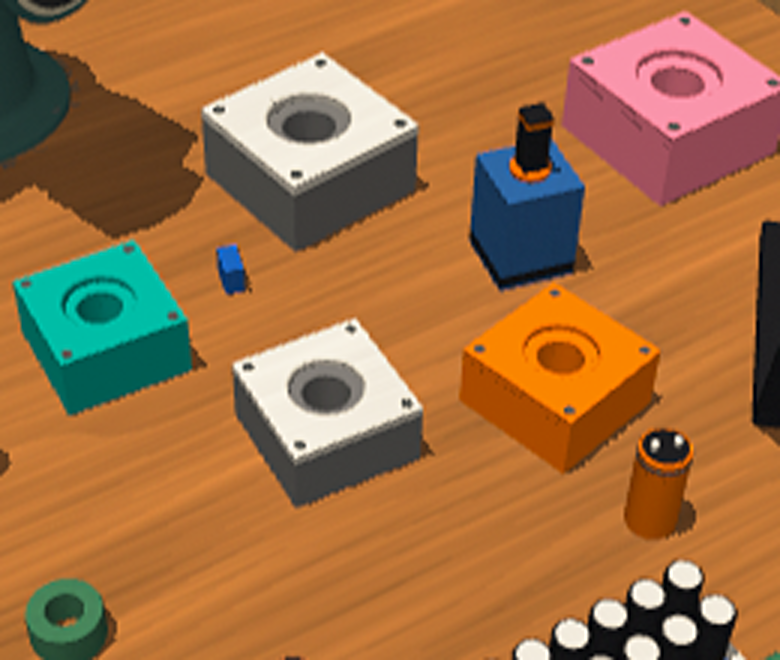

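Request:
move_arm([
  [[0.03, 0.035, 0], [0, 0, -2], 1],
  [[0.065, 0.075, 0], [0, 0, -4], 1],
  [[0.1, 0.115, 0], [0, 0, -7], 1],
  [[0.13, 0.15, 0], [0, 0, -9], 1],
  [[0.165, 0.19, 0], [0, 0, -11], 1],
  [[0.195, 0.225, 0], [0, 0, -13], 1],
  [[0.23, 0.265, 0], [0, 0, -15], 1],
  [[0.26, 0.3, 0], [0, 0, -17], 1],
  [[0.295, 0.34, 0], [0, 0, -19], 1],
  [[0.325, 0.375, 0], [0, 0, -20], 1],
])

```text
time_s: 1.15
tool_pos: [555.7, -257.3, 249.0]
tool_rot: [0.001, 0.708, -0.706, -0.001]
ft_force: [0.5, -0.6, 0.5]
width: 0.999
```

Request:
move_arm([
  [[0.03, 0.035, 0], [0, 0, 0], 1],
  [[0.06, 0.07, 0], [0, 0, 0], 1],
  [[0.077, 0.088, 0], [0, 0, 0], 1],
  [[0.077, 0.088, 0], [0, 0, 0], 1],
  [[0.077, 0.088, 0], [0, 0, 0], 1],
])

```text
time_s: 1.65
tool_pos: [632.5, -168.9, 248.4]
tool_rot: [-0.0, 0.708, -0.707, -0.001]
ft_force: [-1.1, -0.3, -0.0]
width: 1.003
```

```bash
cat > look.py <<'E'
import sys
from h import *
def look(name):
    st=arm.state();im=cams.grab_frame('wrist');cv2.imwrite(f'pics/{name}.png',im)
    np.savez(f'pics/{name}.npz',tool_rot=st['tool_rot'],tool_pos=st['tool_pos'])
    print(st['time_s'],st['tool_pos'].round(1),R.from_quat(st['tool_rot']).as_matrix().round(3).tolist(),st['width'],st['ft_force'].round(1));return st,im
if __name__=='__main__': look(sys.argv[1])
E
python3 look.py w1
```

```text
1.65 [ 632.5 -168.9  248.4] [[-1.0, -0.002, -0.001], [0.001, 0.002, -1.0], [0.002, -1.0, -0.002]] 1.0028677017544612 [-1.1 -0.3 -0. ]
```

View pics/w1.png

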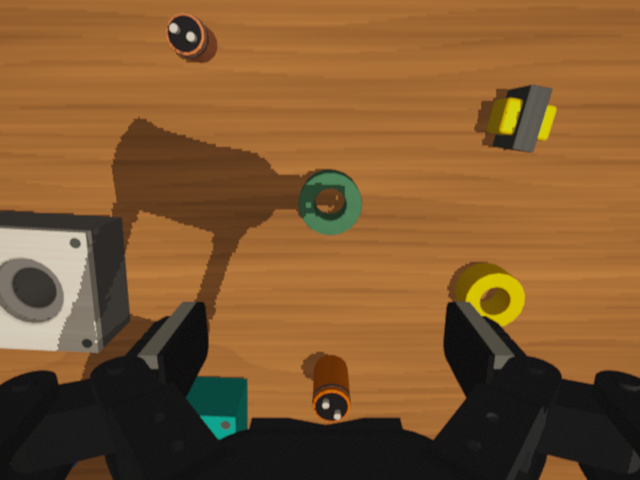

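The wrist view shows the green ring at (330,202), with the fixture at left about (30,285). I'll fit the ring's top rim.

```bash
cat > ring.py <<'E'
from h import *
def ring(name,z=32,lo=None):
    im=cv2.imread(f'pics/{name}.png');st=np.load(f'pics/{name}.npz')
    hsv=cv2.cvtColor(im,cv2.COLOR_BGR2HSV)
    m=cv2.inRange(hsv,(60,60,30),(85,255,255))
    cs,_=cv2.findContours(m,cv2.RETR_CCOMP,cv2.CHAIN_APPROX_NONE)
    cc=[c[:,0,:] for c in cs if len(c)>60]
    for c in cc:
        ct=c.mean(0);print(len(c),ct.round(1),end=' ')
        for nm,s in(('all',c),('low',c[c[:,1]>ct[1]-2]),('up',c[c[:,1]<ct[1]+2])):
            P=ray('wrist',s,z,st);cen,r=fitc(P);print(nm,cen.round(1),r.round(1),end=' ')
        print()
if __name__=='__main__':
    import sys;ring(sys.argv[1],float(sys.argv[2]) if len(sys.argv)>2 else 32)
E
python3 ring.py w1
```

```text
192 [221.1 403.1] all [431.7 -62.9] 33.7 low [421.  -63.5] 26.8 up [438.5 -61.9] 30.0 
91 [220.5 423.6] all [408.6 -61.2] 15.0 low [407.9 -62.7] 14.3 up [407.3 -60.4] 15.9 
176 [329.8 202.2] all [ 638.  -172.7] 26.7 low [ 637.4 -172.8] 26.4 up [ 639.5 -172.6] 25.7 
84 [329.5 200.5] all [ 639.8 -172.6] 13.1 low [ 641.6 -172.5] 14.2 up [ 637.9 -172.6] 14.4
```

Request:
move_arm([
  [[0.004, -0.003, -0.04], [0, 0, 0], 1],
  [[0.004, -0.003, -0.08], [0, 0, 0], 1],
  [[0.004, -0.003, -0.12], [0, 0, 0], 1],
  [[0.004, -0.003, -0.15], [0, 0, 0], 1],
  [[0.004, -0.003, -0.15], [0, 0, 0], 1],
  [[0.004, -0.003, -0.15], [0, 0, 0], 1],
])

```text
time_s: 2.3
tool_pos: [635.1, -173.8, 98.5]
tool_rot: [0.0, 0.708, -0.706, -0.002]
ft_force: [0.2, -0.2, 0.6]
width: 1.002
```

```bash
python3 look.py w2; python3 ring.py w2
```

```text
2.3 [ 635.1 -173.8   98.5] [[-1.0, -0.003, -0.004], [0.004, 0.002, -1.0], [0.003, -1.0, -0.002]] 1.0024895068590085 [ 0.2 -0.2  0.6]
304 [322.9 257.7] all [ 639.4 -172.8] 27.7 low [ 637.4 -172.7] 26.5 up [ 643.  -172.9] 25.3 
118 [323.  253.5] all [ 642.6 -172.9] 10.7 low [ 645.6 -173. ] 12.7 up [ 638.6 -172.8] 13.4
```

View pics/w2.png

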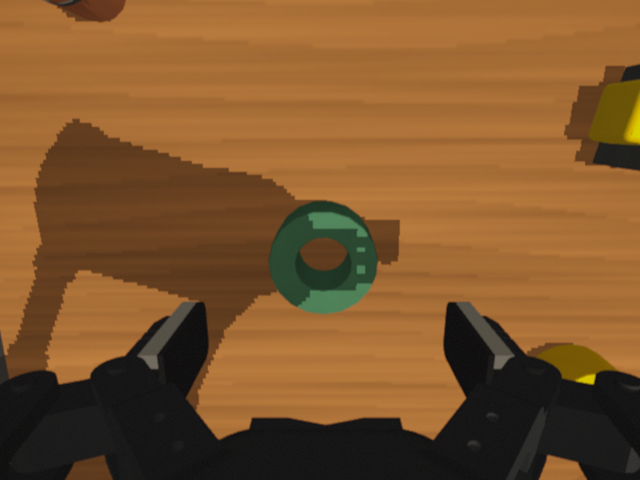

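Both fits put the ring centre at (637.4, -172.8), with a radius of about 26.5 mm against the true 28. I'll descend to TCP z=30 and grip.

Request:
move_arm([
  [[0.002, 0.001, -0.03], [0, 0, 0], 1],
  [[0.002, 0.001, -0.055], [0, 0, 0], 1],
  [[0.002, 0.001, -0.068], [0, 0, 0], 1],
  [[0.002, 0.001, -0.068], [0, 0, 0], 1],
  [[0.002, 0.001, -0.068], [0, 0, 0], 1],
])

```text
time_s: 2.85
tool_pos: [639.8, -173.5, 34.0]
tool_rot: [-0.002, -0.707, 0.707, 0.0]
ft_force: [0.6, 0.7, -0.5]
width: 0.999
```

```bash
python3 look.py w3
```

```text
2.85 [ 639.8 -173.5   34. ] [[-1.0, 0.003, -0.004], [0.004, -0.0, -1.0], [-0.003, -1.0, -0.0]] 0.9994066582121636 [ 0.6  0.7 -0.5]
```

View pics/w3.png

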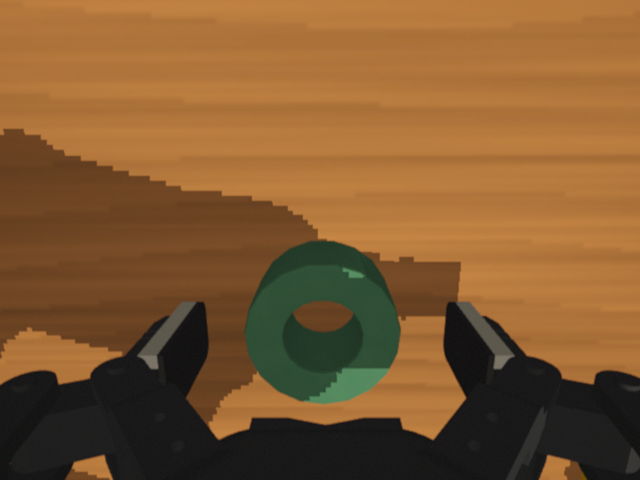

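Request:
move_arm([
  [[-0.001, 0, -0.003], [0, 0, 0], 1],
  [[-0.001, 0, -0.003], [0, 0, 0], 0.4],
  [[-0.001, 0, -0.003], [0, 0, 0], 0.4],
  [[-0.001, 0, -0.003], [0, 0, 0], 0.4],
  [[-0.001, 0, -0.003], [0, 0, 0], 0.4],
  [[-0.001, 0, -0.003], [0, 0, 0], 0.4],
  [[-0.001, 0, -0.003], [0, 0, 0], 0.4],
], grip_force=40)

```text
time_s: 3.6
tool_pos: [639.9, -173.6, 32.6]
tool_rot: [-0.003, -0.707, 0.707, -0.001]
ft_force: [0.0, 1.0, 7.0]
width: 0.633
```

```bash
python3 look.py w4
```

```text
3.6 [ 639.9 -173.6   32.6] [[-1.0, 0.005, -0.004], [0.004, -0.001, -1.0], [-0.005, -1.0, 0.001]] 0.632940438832243 [0. 1. 7.]
```

View pics/w4.png

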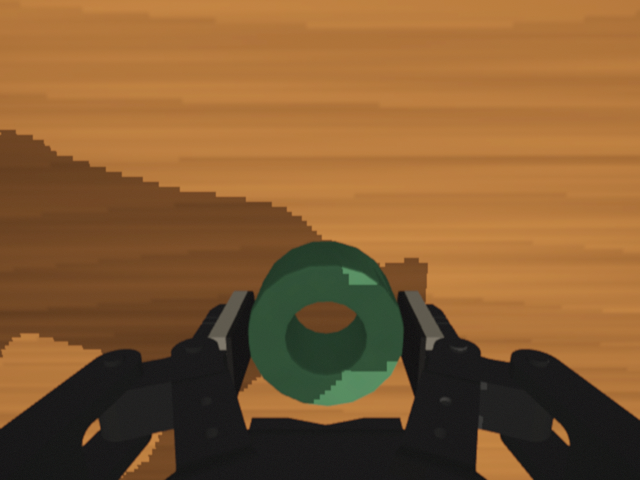

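Request:
move_arm([
  [[0, 0, 0.0], [0, 0, 0], 0.4],
  [[0, 0, 0.03], [0, 0, 0], 0.4],
  [[0, 0, 0.07], [0, 0, 0], 0.4],
  [[0, 0, 0.11], [0, 0, 0], 0.4],
  [[0, 0.0, 0.13], [0, 0, 0], 0.4],
  [[0, 0.0, 0.13], [0, 0, 0], 0.4],
  [[-0.01, 0.03, 0.13], [0, 0, 0], 0.4],
  [[-0.02, 0.07, 0.13], [0, 0, 0], 0.4],
  [[-0.03, 0.11, 0.13], [0, 0, 0], 0.4],
  [[-0.04, 0.14, 0.13], [0, 0, 0], 0.4],
])

```text
time_s: 4.65
tool_pos: [597.3, -31.5, 159.2]
tool_rot: [0.001, 0.707, -0.707, -0.001]
ft_force: [-0.1, 0.2, -2.3]
width: 0.633
```

Request:
move_arm([
  [[-0.013, 0.04, 0], [0, 0, 0], 0.4],
  [[-0.026, 0.08, 0], [0, 0, 0], 0.4],
  [[-0.036, 0.113, 0], [0, 0, 0], 0.4],
  [[-0.036, 0.113, 0], [0, 0, 0], 0.4],
  [[-0.036, 0.113, 0], [0, 0, 0], 0.4],
  [[-0.036, 0.113, 0], [0, 0, 0], 0.4],
])

```text
time_s: 5.25
tool_pos: [560.6, 80.8, 157.6]
tool_rot: [-0.0, -0.707, 0.707, 0.002]
ft_force: [1.1, -0.1, -2.3]
width: 0.631
```

```bash
python3 look.py w5
```

```text
5.25 [560.6  80.8 157.6] [[-1.0, -0.002, -0.003], [0.003, -0.0, -1.0], [0.002, -1.0, 0.0]] 0.6308713389919093 [ 1.1 -0.1 -2.3]
```

View pics/w5.png

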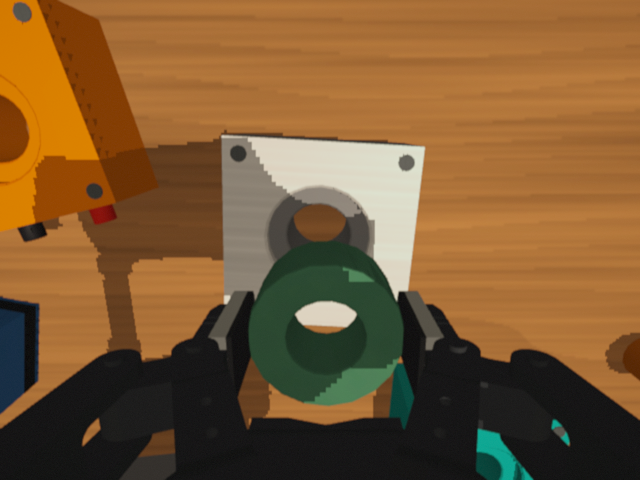

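The core is held (weight reading -2.3 N). The nest arc shows at about (320,215), partly hidden by the core, so I'll back off 60 mm to see all of it.

Request:
move_arm([
  [[-0.03, 0, 0], [0, 0, 0], 0.4],
  [[-0.06, 0, 0], [0, 0, 0], 0.4],
  [[-0.06, 0, 0], [0, 0, 0], 0.4],
  [[-0.06, 0, 0], [0, 0, 0], 0.4],
  [[-0.06, 0, 0], [0, 0, 0], 0.4],
])

```text
time_s: 5.8
tool_pos: [502.2, 79.9, 158.4]
tool_rot: [0.002, 0.707, -0.707, -0.002]
ft_force: [1.0, -0.8, -2.8]
width: 0.63
```

```bash
python3 look.py w6
```

```text
5.8 [502.2  79.9 158.4] [[-1.0, -0.0, -0.005], [0.005, 0.0, -1.0], [0.0, -1.0, -0.0]] 0.6296054251890121 [ 1.  -0.8 -2.8]
```

View pics/w6.png

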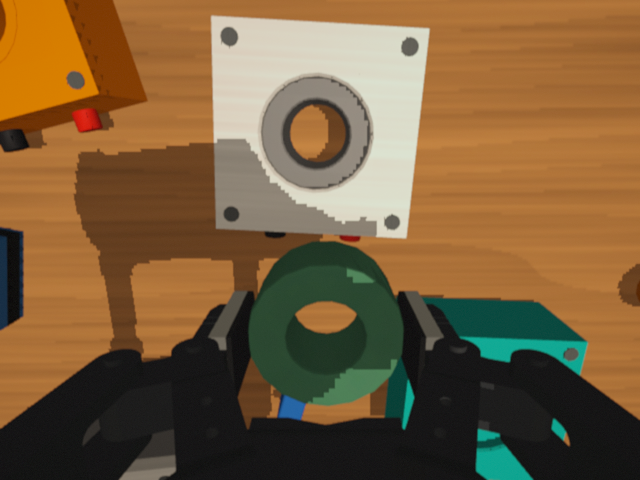

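```bash
cat > nest.py <<'E'
from h import *
import sys
def nest(name,c0,r0,z=60,rr=30):
    im=cv2.imread(f'pics/{name}.png');st=np.load(f'pics/{name}.npz')
    g=cv2.GaussianBlur(cv2.cvtColor(im,cv2.COLOR_BGR2GRAY),(3,3),0)
    e=cv2.Canny(g,15,40)
    P=np.argwhere(e)[:,::-1]
    W=ray('wrist',P,z,st);c=ray('wrist',c0,z,st)[0]
    W=W[np.abs(np.hypot(*(W-c)[:,:2].T)-rr)<6]
    for k in range(15):
        cen,r=fitc(W);d=np.abs(np.hypot(*(W[:,:2]-cen).T)-r);W=W[d<max(0.8,np.percentile(d,92))] if k<14 else W
    print('circle',cen.round(2),r.round(2),len(W),'std',(np.hypot(*(W[:,:2]-cen).T)-r).std().round(2));return cen
def quad(name,q,z=60):
    st=np.load(f'pics/{name}.npz');W=ray('wrist',q,z,st)
    print('quad',W[:,:2].mean(0).round(2),[np.linalg.norm(W[i]-W[(i+1)%4]).round(1) for i in range(4)])
if __name__=='__main__':
    nest('w6',[317,132],0)
    nest('w6',[317,132],0,52,19)
    quad('w6',[(211,16),(429,28),(406,238),(216,230)])
    quad('w6',[(229,36.5),(409.5,46.5),(392,222),(231,214)])
E
python3 nest.py; python3 ring.py w6 158;python3 ring.py w5 157
```

```text
circle [567.02  84.51] 29.54 412 std 0.23
circle [567.01  84.32] 19.06 256 std 0.2
quad [566.56  84.43] [np.float64(109.5), np.float64(109.9), np.float64(109.6), np.float64(110.5)]
quad [566.83  84.49] [np.float64(91.8), np.float64(91.9), np.float64(91.9), np.float64(91.8)]
247 [494.6 457. ] all [449.2  13.3] 10.4 low [445.1  12. ] 9.2 up [455.   16.7] 6.7 
392 [507.1 329. ] all [502.3  16.2] 20.4 low [502.    8.7] 18.1 up [495.8  23.7] 22.8 
287 [527.8 347.6] all [492.6   8.8] 14.3 low [484.3   6.5] 15.3 up [503.   10.3] 13.5 
578 [341.5 341.2] all [499.6  75.5] 30.9 low [487.7  74.3] 24.2 up [507.7  79.5] 26.0 
96 [406.9 405. ] all [472.8  52.7] 6.7 low [467.9  49.7] 3.4 up [477.5  49.9] 3.4 
141 [325.3 316.3] all [508.5  79.4] 8.4 low [513.4  79.4] 11.8 up [502.3  79.5] 12.9 
306 [497.9 455. ] all [508.3  13.7] 10.8 low [501.7  12.3] 8.0 up [513.5  17.5] 6.7 
585 [342.8 341.6] all [558.3  76.6] 30.8 low [545.4  75.4] 23.8 up [566.3  80.4] 26.0 
142 [325.9 316.2] all [566.8  80.3] 8.5 low [571.8  80.4] 12.0 up [560.5  80.3] 13.0
```

```bash
cat > held.py <<'E'
from h import *
import sys
def held(name,dz):
    im=cv2.imread(f'pics/{name}.png');st=np.load(f'pics/{name}.npz');z=st['tool_pos'][2]+dz
    hsv=cv2.cvtColor(im,cv2.COLOR_BGR2HSV)
    m=cv2.inRange(hsv,(60,60,20),(82,200,255))
    m[:, :246]=0;m[:,407:]=0
    n,l,s,_=cv2.connectedComponentsWithStats(m);m=(l==l[390,325]).astype(np.uint8)*255
    c=max(cv2.findContours(m,cv2.RETR_EXTERNAL,cv2.CHAIN_APPROX_NONE)[0],key=len)[:,0,:]
    print(name,c.min(0),c.max(0))
    P=c[(c[:,1]>335)];W=ray('wrist',P,z,st);cen,r=fitc(W);d=np.abs(np.hypot(*(W[:,:2]-cen).T)-r);W=W[d<1];cen,r=fitc(W)
    # edge
    print('outer',cen.round(2),r.round(2),'rel',(cen-st['tool_pos'][:2]).round(2))
    e=cv2.Canny(cv2.cvtColor(im,cv2.COLOR_BGR2GRAY),10,30);P=np.argwhere(e)[:,::-1]
    W0=ray('wrist',P,z,st)
    W=W0[np.abs(np.hypot(*(W0[:,:2]-cen).T)-14)<3]
    for k in range(10):
        c2,r2=fitc(W);d=np.abs(np.hypot(*(W[:,:2]-c2).T)-r2);W=W[d<max(0.5,np.percentile(d,90))]
    print('bore',c2.round(2),r2.round(2),len(W),'rel',(c2-st['tool_pos'][:2]).round(2))
for n in ('w4','w5','w6'): held(n,-0.6)
E
python3 held.py
```

```text
w4 [248 243] [403 404]
outer [ 638.37 -174.02] 26.92 rel [-1.52 -0.42]
bore [ 637.65 -174.03] 14.2 274 rel [-2.23 -0.43]
w5 [248 241] [403 404]
outer [559.04  80.25] 27.04 rel [-1.53 -0.53]
bore [558.39  80.35] 14.27 269 rel [-2.18 -0.43]
w6 [247 243] [404 404]
outer [500.68  79.33] 27.13 rel [-1.48 -0.56]
bore [499.94  79.45] 14.24 272 rel [-2.22 -0.43]
```

Request:
move_arm([
  [[0.035, 0.003, 0], [0, 0, 0], 0.4],
  [[0.067, 0.005, -0.02], [0, 0, 0], 0.4],
  [[0.067, 0.005, -0.04], [0, 0, 0], 0.4],
  [[0.067, 0.005, -0.04], [0, 0, 0], 0.4],
  [[0.067, 0.005, -0.04], [0, 0, 0], 0.4],
  [[0.067, 0.005, -0.04], [0, 0, 0], 0.4],
])

```text
time_s: 6.45
tool_pos: [569.7, 85.0, 119.4]
tool_rot: [0.002, 0.707, -0.707, -0.002]
ft_force: [-0.6, 0.1, -2.3]
width: 0.632
```

```bash
python3 look.py w7;python3 - <<'E'
from held import *
held('w7',-0.6)
E
```

```text
6.45 [569.7  85.  119.4] [[-1.0, 0.001, -0.005], [0.005, 0.0, -1.0], [-0.001, -1.0, -0.0]] 0.6318225674029441 [-0.6  0.1 -2.3]
w4 [248 243] [403 404]
outer [ 638.36 -174.02] 26.92 rel [-1.52 -0.42]
bore [ 637.65 -174.03] 14.2 274 rel [-2.23 -0.43]
w5 [248 241] [403 404]
outer [559.04  80.25] 27.04 rel [-1.53 -0.53]
bore [558.39  80.35] 14.27 269 rel [-2.18 -0.43]
w6 [247 243] [404 404]
outer [500.68  79.33] 27.13 rel [-1.48 -0.56]
bore [499.94  79.45] 14.24 272 rel [-2.22 -0.43]
w7 [248 242] [403 404]
outer [568.2  84.6] 26.94 rel [-1.54 -0.41]
bore [567.42  84.58] 14.17 249 rel [-2.32 -0.43]
```

View pics/w7.png

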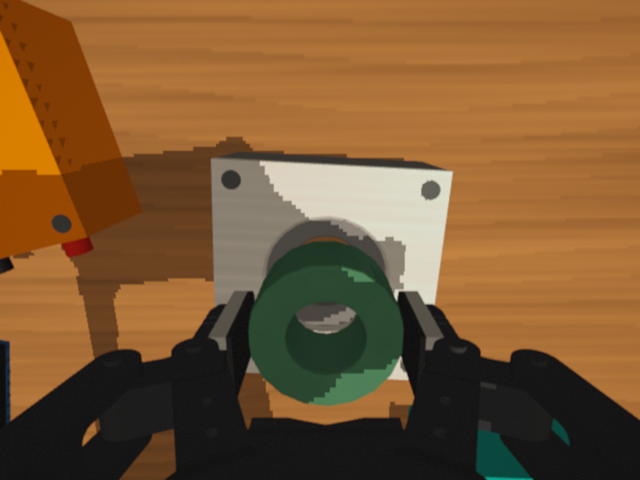

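```bash
cat > scr.py <<'E'
from h import *
def screws(name,zs=(60,)):
    im=cv2.imread(f'pics/{name}.png');st=np.load(f'pics/{name}.npz')
    g=cv2.cvtColor(im,cv2.COLOR_BGR2GRAY);hsv=cv2.cvtColor(im,cv2.COLOR_BGR2HSV)
    m=((g<115)&(hsv[:,:,1]<70)).astype(np.uint8)*255
    for c in cv2.findContours(m,cv2.RETR_LIST,cv2.CHAIN_APPROX_NONE)[0]:
        a=cv2.contourArea(c)
        if 120<a<700 and a/(np.pi*cv2.minEnclosingCircle(c)[1]**2)>.75:
            M=cv2.moments(c);p=(M['m10']/a,M['m01']/a);w=ray('wrist',p,60,st)[0]
            if abs(w[0]-567)<60 and abs(w[1]-84)<60: print(name,np.round(p,1),w.round(2))
if __name__=='__main__':
    for n in('w5','w6','w7'): screws(n)
E
python3 scr.py
```

```text
w5 [406.1 162.4] [610.28  36.01  60.  ]
w5 [237.9 153.2] [615.56 127.69  60.  ]
w6 [391.7 221.8] [518.48  41.48  60.  ]
w6 [230.8 213.6] [523.78 133.11  60.  ]
w6 [409.4  46.3] [610.18  36.09  60.  ]
w6 [228.7  36.1] [615.42 127.75  60.  ]
w7 [430.2 189.7] [610.37  36.09  60.  ]
w7 [230.6 179.3] [615.69 127.71  60.  ]
```

Request:
move_arm([
  [[-0.001, 0, -0.01], [0, 0, 0], 0.4],
  [[-0.001, 0, -0.02], [0, 0, 0], 0.4],
  [[-0.001, 0, -0.024], [0, 0, 0], 0.4],
  [[-0.001, 0, -0.024], [0, 0, 0], 0.4],
  [[-0.001, 0, -0.024], [0, 0, 0], 0.4],
])

```text
time_s: 7.0
tool_pos: [568.6, 85.1, 95.4]
tool_rot: [0.002, 0.707, -0.707, -0.001]
ft_force: [-0.3, 0.1, -2.8]
width: 0.634
```

```bash
sed -i "s/^for n in ('w4'.*/if __name__=='__main__':\n    for n in sys.argv[1:]: held(n,-0.6)/" held.py; python3 look.py w8;python3 held.py w8; python3 -c "
from scr import *
screws('w8')"
```

```text
7.0 [568.6  85.1  95.4] [[-1.0, 0.001, -0.005], [0.005, 0.0, -1.0], [-0.001, -1.0, -0.0]] 0.6337324519939339 [-0.3  0.1 -2.8]
w8 [248 241] [404 404]
outer [567.03  84.66] 26.92 rel [-1.59 -0.41]
bore [566.38  84.66] 14.19 278 rel [-2.24 -0.41]
w8 [445.6 195.8] [610.42  36.13  60.  ]
w8 [216.6 183.8] [615.73 127.76  60.  ]
```

View pics/w8.png

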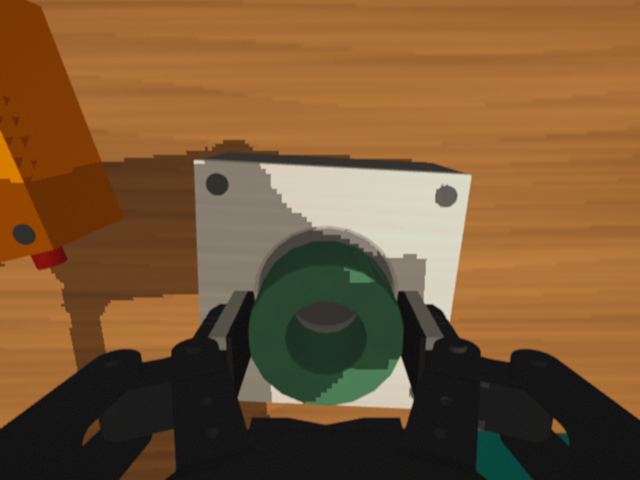

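Request:
move_arm([
  [[0.0005, 0, -0.002], [0, 0, 0], 0.4],
  [[0.0005, 0, -0.004], [0, 0, 0], 0.4],
  [[0.0005, 0, -0.006], [0, 0, 0], 0.4],
  [[0.0005, 0, -0.006], [0, 0, 0], 0.4],
])

```text
time_s: 7.45
tool_pos: [569.1, 85.0, 89.3]
tool_rot: [0.002, 0.707, -0.707, -0.002]
ft_force: [-0.6, -0.3, -2.1]
width: 0.632
```

Request:
move_arm([
  [[0, 0, -0.002], [0, 0, 0], 0.4],
  [[0, 0, -0.0035], [0, 0, 0], 0.4],
  [[0, 0, -0.0035], [0, 0, 0], 0.4],
])

```text
time_s: 7.75
tool_pos: [568.8, 85.1, 85.4]
tool_rot: [0.002, 0.707, -0.707, -0.002]
ft_force: [0.3, 0.1, -3.5]
width: 0.631
```

```bash
python3 look.py w9;python3 held.py w9; python3 -c "
from scr import *
screws('w9')"
```

```text
7.75 [568.8  85.1  85.4] [[-1.0, 0.0, -0.005], [0.005, 0.0, -1.0], [-0.0, -1.0, -0.0]] 0.6311715373056653 [ 0.3  0.1 -3.5]
w9 [248 242] [404 404]
outer [567.29  84.63] 26.94 rel [-1.55 -0.42]
bore [566.54  84.63] 14.18 271 rel [-2.3  -0.42]
w9 [453.1 200.7] [610.38  36.17  60.  ]
w9 [209.6 188. ] [615.7  127.78  60.  ]
```

View pics/w9.png

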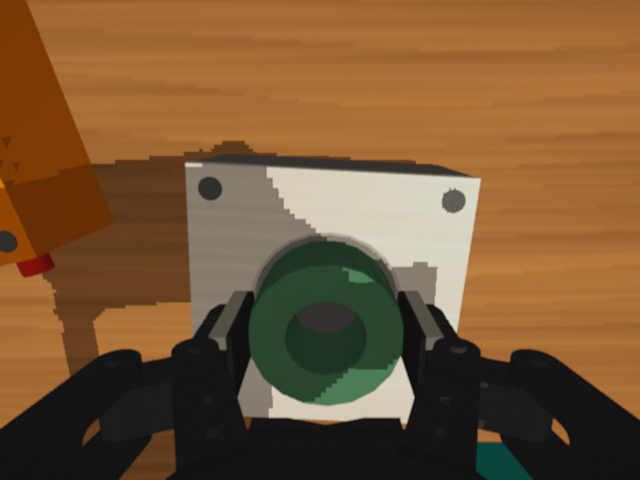

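There is no resistance and the core's underside is below the rim. I'll lower the last millimetre and then open.

Request:
move_arm([
  [[0, 0, -0.001], [0, 0, 0], 0.4],
  [[0, 0, -0.002], [0, 0, 0], 0.4],
  [[0, 0, -0.002], [0, 0, 0], 0.4],
])

```text
time_s: 8.1
tool_pos: [569.2, 85.1, 84.6]
tool_rot: [0.002, 0.707, -0.707, -0.002]
ft_force: [-3.0, 0.2, 5.2]
width: 0.632
```

Request:
move_arm([
  [[0, 0, 0.0005], [0, 0, 0], 0.7],
  [[0, 0, 0.0005], [0, 0, 0], 0.8],
  [[0, 0, 0.0005], [0, 0, 0], 1],
  [[0, 0, 0.0005], [0, 0, 0], 1],
  [[0, 0, 0.0005], [0, 0, 0], 1],
])

```text
time_s: 8.6
tool_pos: [569.2, 85.1, 85.0]
tool_rot: [0.002, 0.707, -0.707, -0.002]
ft_force: [1.1, -0.3, 0.2]
width: 1.002
```

```bash
python3 look.py w10;python3 held.py w10; python3 -c "
from scr import *
screws('w10')"
```

```text
8.6 [569.2  85.1  85. ] [[-1.0, 0.001, -0.005], [0.005, 0.0, -1.0], [-0.001, -1.0, -0.0]] 1.0021270214380682 [ 1.1 -0.3  0.2]
w10 [248 241] [403 403]
outer [567.27  84.69] 26.44 rel [-1.88 -0.37]
bore [566.98  84.64] 14.15 268 rel [-2.17 -0.43]
w10 [424.3 408.2] [518.71  41.5   60.  ]
w10 [214.7 398.7] [524.07 133.14  60.  ]
w10 [453.5 201.8] [610.38  36.16  60.  ]
w10 [209.4 189. ] [615.72 127.75  60.  ]
```

View pics/w10.png

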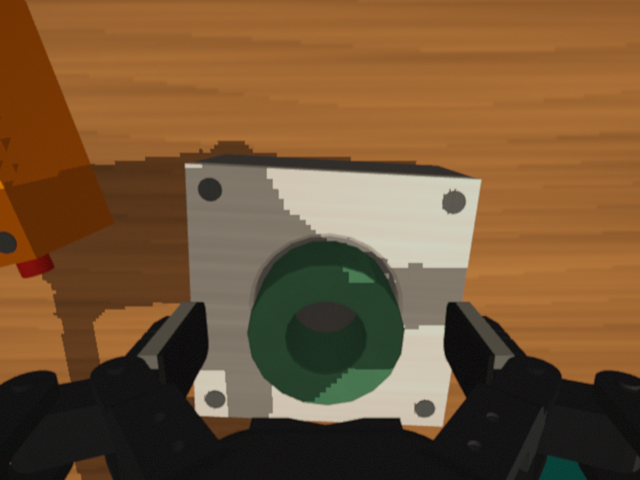

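Request:
move_arm([
  [[0, 0, 0.03], [0, 0, 0], 1],
  [[0, 0, 0.07], [0, 0, 0], 1],
  [[0, 0, 0.11], [0, 0, 0], 1],
  [[-0.03, 0, 0.14], [0, 0, 0], 1],
  [[-0.06, 0, 0.16], [0, 0, 0], 1],
  [[-0.065, 0, 0.16], [0, 0, 0], 1],
  [[-0.065, 0, 0.16], [0, 0, 0], 1],
  [[-0.065, 0, 0.16], [0, 0, 0], 1],
])

```text
time_s: 9.45
tool_pos: [504.1, 85.0, 244.1]
tool_rot: [-0.002, -0.707, 0.707, 0.002]
ft_force: [0.2, 0.2, -0.4]
width: 0.999
```

```bash
python3 look.py w11;python3 ring.py w11 84; python3 -c "
from scr import *
screws('w11')"
```

```text
9.45 [504.1  85.  244.1] [[-1.0, -0.0, -0.005], [0.005, -0.0, -1.0], [0.0, -1.0, 0.0]] 0.9991146588967083 [ 0.2  0.2 -0.4]
69 [512.2 302.6] all [441.8 -60.7] 6.1 low [439.6 -60.2] 5.2 up [442.4 -61.9] 5.8 
1174 [431.2 335.2] all [413.1  -8.1] 50.4 low [387.2  -3.4] 35.5 up [441.8 -12.2] 40.6 
234 [495.3 306.3] all [433.5 -46.6] 23.2 low [426.4 -54. ] 16.2 up [434.3 -44.7] 23.5 
156 [429.4 292. ] all [452.7   4.7] 10.9 low [460.9   5.5] 16.8 up [443.6   4.6] 15.2 
225 [324.8 135.8] all [566.3  84.6] 26.7 low [566.3  84.6] 26.7 up [566.3  84.6] 26.7 
114 [324.9 136.5] all [566.4  84.6] 13.7 low [566.5  84.6] 13.8 up [566.4  84.6] 13.7
```

View pics/w11.png

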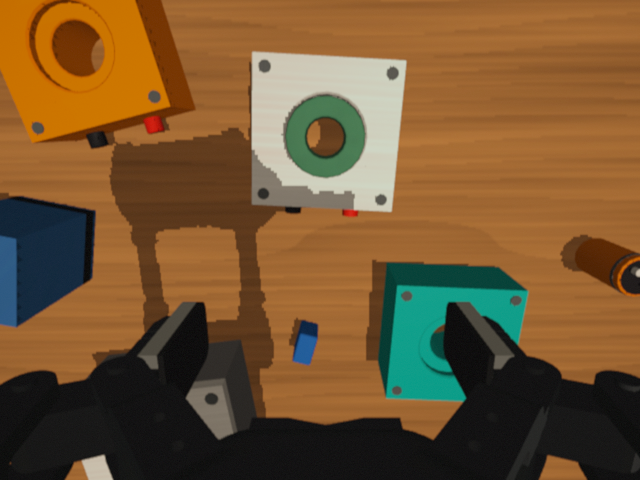

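The core is seated: its top circle is centred at (566.4,84.6) against the nest at (567,84.5), and the rim looks even. Next is the probe.

Request:
move_arm([
  [[-0.018, 0.04, 0.01], [0, 0, 0], 1],
  [[-0.036, 0.08, 0.02], [0, 0, 0], 1],
  [[-0.054, 0.12, 0.02], [0, 0, 0], 1],
  [[-0.072, 0.165, 0.02], [0, 0, 0], 1],
  [[-0.09, 0.21, 0.02], [0, 0, 0], 1],
  [[-0.105, 0.245, 0.02], [0, 0, 0], 1],
  [[-0.105, 0.245, 0.02], [0, 0, 0], 1],
  [[-0.105, 0.245, 0.02], [0, 0, 0], 1],
])

```text
time_s: 10.3
tool_pos: [398.9, 330.5, 262.2]
tool_rot: [-0.0, -0.706, 0.708, 0.002]
ft_force: [0.1, -0.7, 0.2]
width: 1.001
```

```bash
python3 look.py w12
```

```text
10.3 [398.9 330.5 262.2] [[-1.0, -0.003, -0.003], [0.003, -0.002, -1.0], [0.003, -1.0, 0.002]] 1.0010617924455711 [ 0.1 -0.7  0.2]
```

View pics/w12.png

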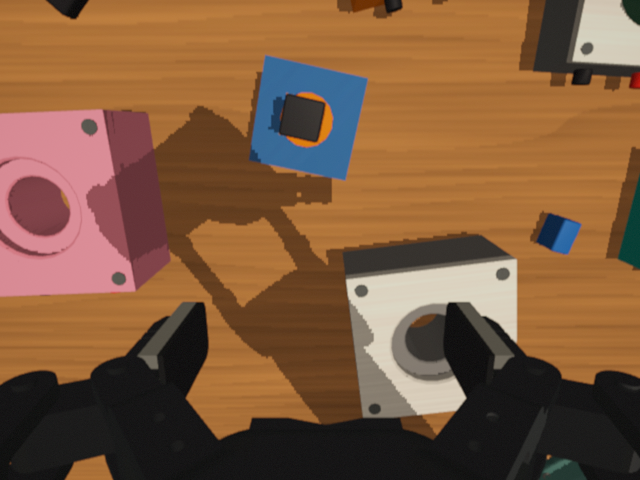

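```bash
cat > probe.py <<'E'
from h import *
import sys
def quadfit(c):
    (cx,cy),(w,h),a=cv2.minAreaRect(c);return cv2.boxPoints(((cx,cy),(w,h),a))
def run(name,zh=162,x0=220,x1=400,y0=20,y1=220):
    im=cv2.imread(f'pics/{name}.png');st=np.load(f'pics/{name}.npz')
    hsv=cv2.cvtColor(im,cv2.COLOR_BGR2HSV)
    sub=np.zeros(im.shape[:2],np.uint8);sub[y0:y1,x0:x1]=255
    for nm,m,z in(('holder',cv2.inRange(hsv,(95,100,90),(120,255,255)),100),('dark',cv2.inRange(hsv,(0,0,0),(180,130,90)),zh),('guard',cv2.inRange(hsv,(5,180,120),(20,255,255)),106)):
        c=max(cv2.findContours(m&sub,cv2.RETR_EXTERNAL,cv2.CHAIN_APPROX_NONE)[0],key=cv2.contourArea)
        if nm=='guard':
            W=ray('wrist',c[:,0,:],z,st);c0=W[:,:2].mean(0)
            print(nm,c.min((0,1)),c.max((0,1)),fitc(W));continue
        hull=cv2.convexHull(c);q=quadfit(c);W=ray('wrist',q,z,st)
        print(nm,q.round(0).tolist(),'cen',W[:,:2].mean(0).round(1),[np.linalg.norm(W[i]-W[(i+1)%4]).round(1) for i in range(4)],'ang',np.degrees(np.arctan2(*(W[1]-W[0])[1::-1])).round(1))
run(*sys.argv[1:2])
im=cv2.imread(f'pics/{sys.argv[1]}.png');crop(im,220,40,400,200,4.4,f'pics/{sys.argv[1]}c.png')
E
python3 probe.py w12
```

```text
holder [[243.0, 158.0], [266.0, 56.0], [367.0, 78.0], [344.0, 181.0]] cen [472.1 343.6] [np.float64(69.0), np.float64(68.6), np.float64(69.9), np.float64(73.3)] ang -16.0
dark [[275.0, 133.0], [284.0, 92.0], [325.0, 101.0], [316.0, 142.0]] cen [472.4 343.2] [np.float64(21.4), np.float64(22.2), np.float64(21.5), np.float64(22.8)] ang -14.2
guard [287  94] [331 146] (array([472.1322349 , 342.56132293]), np.float64(15.52095087268064))
```

View pics/w12c.png

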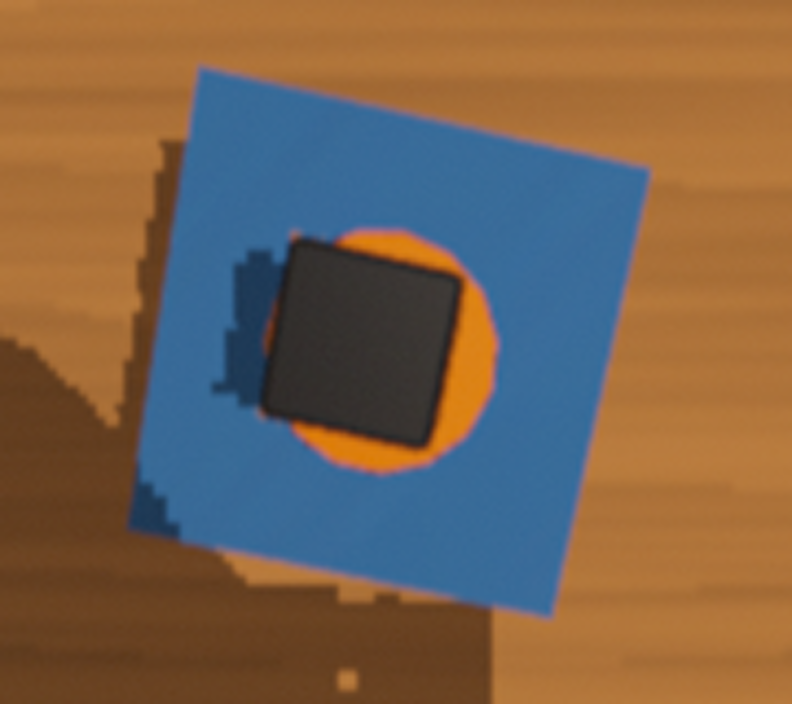

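Run:
```python
from h import *
st=np.load('pics/w12.npz')
for nm,q,z in(('handle',[(297,240),(461,278),(428,447),(264,414)],162),('holder',[(200,66),(650,170),(552,617),(129,529)],100)):
    W=ray('wrist',np.array(q)/4.4+np.array([220,40])-.4,z,st)
    print(nm,W[:,:2].mean(0).round(1),[(np.linalg.norm(W[(i+1)%4]-W[i]).round(1),np.degrees(np.arctan2(*(W[(i+1)%4]-W[i])[1::-1])).round(1)) for i in range(4)])
```

```text
handle [472.  342.2] [(np.float64(20.2), np.float64(-102.5)), (np.float64(20.3), np.float64(168.1)), (np.float64(20.6), np.float64(78.7)), (np.float64(20.7), np.float64(-13.0))]
holder [472.  342.4] [(np.float64(69.3), np.float64(-102.2)), (np.float64(69.2), np.float64(168.2)), (np.float64(69.5), np.float64(78.1)), (np.float64(69.6), np.float64(-11.9))]
```

The handle and holder centres agree at (472,342.3), with yaw about -12°. I'll align above it.

Request:
move_arm([
  [[0.035, 0.006, 0], [0, 0, -6], 1],
  [[0.073, 0.012, 0], [0, 0, -12], 1],
  [[0.073, 0.012, 0], [0, 0, -12], 1],
  [[0.073, 0.012, -0.03], [0, 0, -12], 1],
  [[0.073, 0.012, -0.05], [0, 0, -12], 1],
  [[0.073, 0.012, -0.05], [0, 0, -12], 1],
  [[0.073, 0.012, -0.05], [0, 0, -12], 1],
])

```text
time_s: 11.05
tool_pos: [472.2, 340.5, 212.1]
tool_rot: [-0.075, -0.702, 0.704, 0.077]
ft_force: [0.3, -0.4, -0.1]
width: 1.003
```

```bash
python3 look.py w13
```

```text
11.05 [472.2 340.5 212.1] [[-0.977, -0.004, -0.213], [0.213, -0.003, -0.977], [0.003, -1.0, 0.003]] 1.0029713862529412 [ 0.3 -0.4 -0.1]
```

View pics/w13.png

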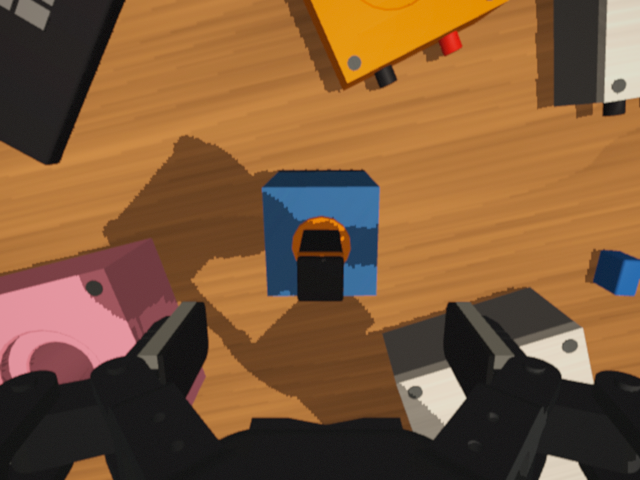

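Run:
```python
from h import *
st=np.load('pics/w13.npz')
W=ray('wrist',[(299,257),(342,257),(343,300),(297,300)],162,st);print(W,W.mean(0))
W=ray('wrist',[(263,186),(379,186),(376,295),(268,295)],100,st);print(W,W.mean(0))
```

```text
[[485.72128267 349.37618066 162.        ]
 [481.49199147 330.1394337  162.        ]
 [460.41857252 334.00971808 162.        ]
 [465.09891898 355.24727781 162.        ]] [473.18269141 342.19315256 162.        ]
[[514.02645829 368.36032655 100.        ]
 [499.33357795 301.28638979 100.        ]
 [430.89682648 315.56890729 100.        ]
 [445.76821489 383.06864023 100.        ]] [472.5062694  342.07106596 100.        ]
```

Request:
move_arm([
  [[0.0005, 0.002, 0], [0, 0, 0], 1],
  [[0.0005, 0.002, -0.03], [0, 0, 0], 1],
  [[0.0005, 0.002, -0.06], [0, 0, 0], 1],
  [[0.0005, 0.002, -0.074], [0, 0, 0], 1],
  [[0.0005, 0.002, -0.074], [0, 0, 0], 1],
  [[0.0005, 0.002, -0.074], [0, 0, 0], 1],
])

```text
time_s: 11.7
tool_pos: [474.0, 343.7, 140.4]
tool_rot: [-0.075, -0.703, 0.703, 0.076]
ft_force: [-0.2, -0.8, -0.1]
width: 1.0
```

```bash
python3 look.py w14
```

```text
11.7 [474.  343.7 140.4] [[-0.977, -0.001, -0.213], [0.213, -0.0, -0.977], [0.001, -1.0, 0.001]] 1.0004064722498938 [-0.2 -0.8 -0.1]
```

View pics/w14.png

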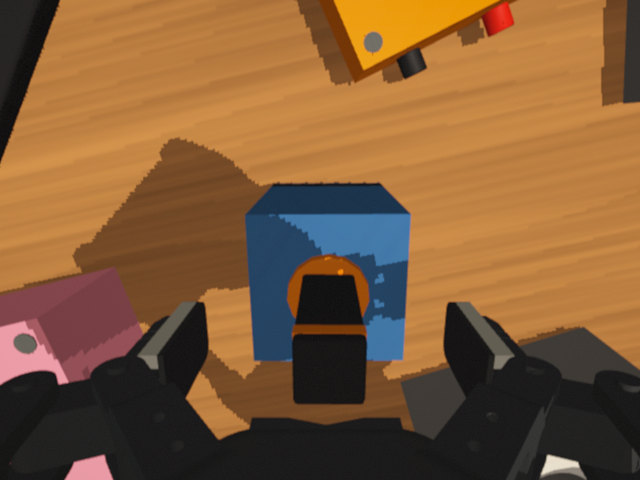

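Request:
move_arm([
  [[-0.001, 0, -0.002], [0, 0, 0], 0.1],
  [[-0.001, 0, -0.002], [0, 0, 0], 0],
  [[-0.001, 0, -0.002], [0, 0, 0], 0],
  [[-0.001, 0, -0.002], [0, 0, 0], 0],
  [[-0.001, 0, -0.002], [0, 0, 0], 0],
  [[-0.001, 0, -0.002], [0, 0, 0], 0],
  [[-0.001, 0, -0.002], [0, 0, 0], 0],
  [[-0.001, 0, -0.002], [0, 0, 0], 0],
], grip_force=60)

```text
time_s: 12.55
tool_pos: [473.7, 344.1, 139.5]
tool_rot: [0.076, 0.703, -0.703, -0.075]
ft_force: [-0.1, -1.5, 4.3]
width: 0.249
```

```bash
python3 look.py w15
```

```text
12.55 [473.7 344.1 139.5] [[-0.977, 0.001, -0.213], [0.213, 0.001, -0.977], [-0.001, -1.0, -0.001]] 0.24871078266651858 [-0.1 -1.5  4.3]
```

View pics/w15.png

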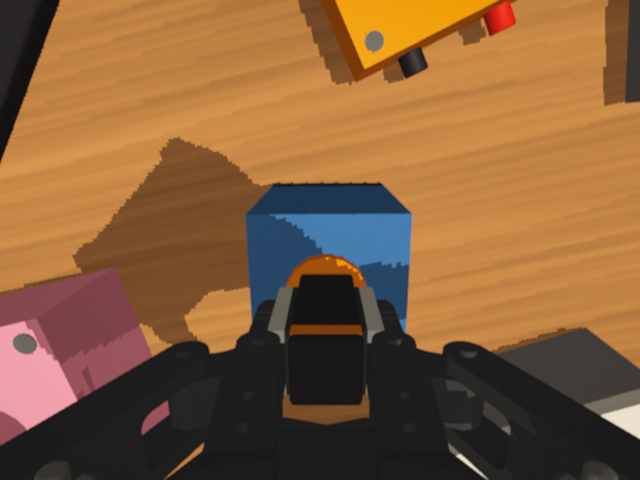

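Request:
move_arm([
  [[0, 0, 0.015], [0, 0, 0], 0],
  [[0, 0, 0.035], [0, 0, 0], 0],
  [[0, 0, 0.06], [0, 0, 0], 0],
  [[0, 0, 0.09], [0, 0, 0], 0],
  [[0, 0, 0.115], [0, 0, 0], 0],
  [[0, 0, 0.125], [0, 0, 0], 0],
  [[0, 0, 0.125], [0, 0, 0], 0],
  [[0, 0, 0.125], [0, 0, 0], 0],
])

```text
time_s: 13.4
tool_pos: [473.1, 343.7, 263.4]
tool_rot: [-0.076, -0.703, 0.703, 0.076]
ft_force: [-0.2, -0.3, -1.3]
width: 0.252
```

```bash
python3 look.py w16; python3 -c "
from h import *
im=cams.grab_frame('scene');cv2.imwrite('pics/s16.png',im);crop(im,300,60,480,220,4.4,'pics/s16c.png')
im=cams.grab_frame('top');cv2.imwrite('pics/t16.png',im)"
```

```text
13.4 [473.1 343.7 263.4] [[-0.977, -0.001, -0.213], [0.213, -0.0, -0.977], [0.001, -1.0, 0.0]] 0.2518489487426805 [-0.2 -0.3 -1.3]
```

View pics/w16.png

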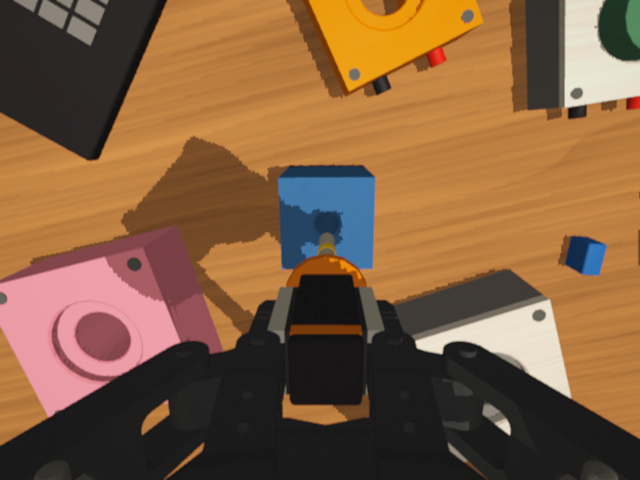

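View pics/s16.png

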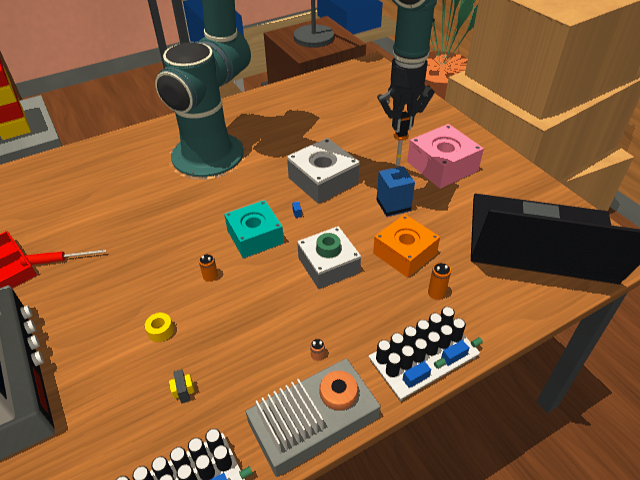

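Run:
```python
from h import *
st=np.load('pics/w16.npz');im=cv2.imread('pics/w16.png')
crop(im,285,200,375,300,8,'pics/w16c.png')
Rm=R.from_quat(st['tool_rot']).as_matrix();p=st['tool_pos']
for nm,d in(('bandtop',90.5),('band',94.5),('bandbot',98.5),('tip',124.5),('guardbot',39.5)):
  for off in ((0,0,0),(2,0,0)):
    print(nm,off,proj('wrist',p+Rm@(np.array([0,d,0])+off),st).round(1))
```

```text
bandtop (0, 0, 0) [[324.7 253.8]]
bandtop (2, 0, 0) [[324.7 257.2]]
band (0, 0, 0) [[324.7 251.7]]
band (2, 0, 0) [[324.7 255. ]]
bandbot (0, 0, 0) [[324.7 249.6]]
bandbot (2, 0, 0) [[324.7 252.9]]
tip (0, 0, 0) [[324.7 237.7]]
tip (2, 0, 0) [[324.7 240.7]]
guardbot (0, 0, 0) [[324.5 289.2]]
guardbot (2, 0, 0) [[324.5 293.4]]
```

View pics/w16c.png

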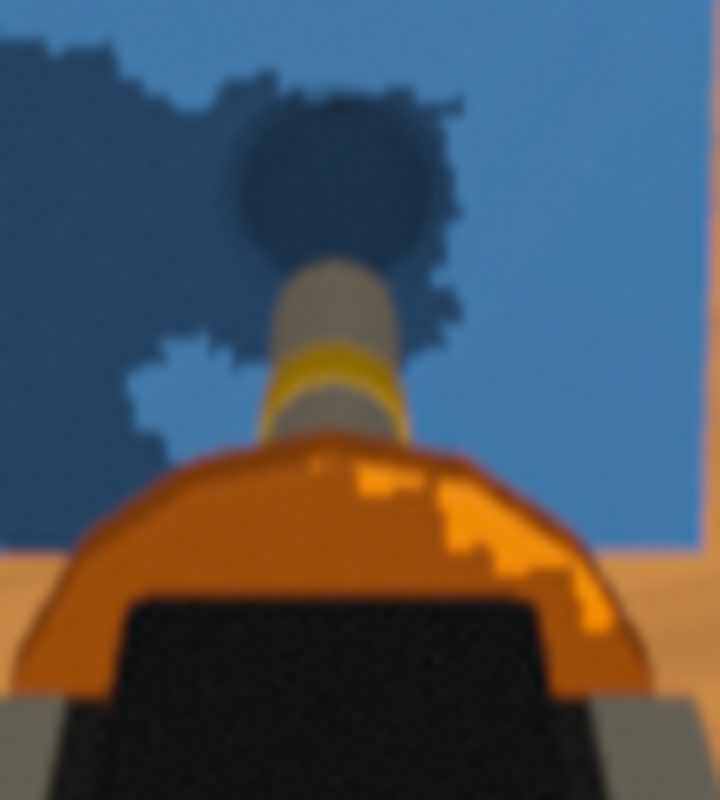

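The probe is held upright (rod at (327,235–250) px, less than 1.5 mm off the tool axis), and the scene view shows the core seated. I'll carry the probe over to the core.

Request:
move_arm([
  [[0.012, -0.033, 0], [0, 0, 0], 0],
  [[0.025, -0.067, 0], [0, 0, 0], 0],
  [[0.038, -0.103, 0], [0, 0, 0], 0],
  [[0.051, -0.139, 0], [0, 0, 0], 0],
  [[0.064, -0.175, 0], [0, 0, 0], 0],
  [[0.077, -0.211, 0], [0, 0, 0], 0],
  [[0.088, -0.24, 0], [0, 0, 0], 0],
  [[0.095, -0.258, 0], [0, 0, 0], 0],
  [[0.095, -0.258, 0], [0, 0, 0], 0],
  [[0.095, -0.258, 0], [0, 0, 0], 0],
])

```text
time_s: 14.55
tool_pos: [567.1, 85.2, 261.1]
tool_rot: [-0.075, -0.702, 0.704, 0.078]
ft_force: [0.6, -0.2, -0.7]
width: 0.249
```

```bash
python3 look.py w17;  python3 -c "
from h import *
im=cams.grab_frame('scene');cv2.imwrite('pics/s17.png',im);crop(im,270,130,390,290,4,'pics/s17c.png')
im=cams.grab_frame('top');cv2.imwrite('pics/t17.png',im);im=cv2.imread('pics/w17.png');crop(im,260,150,400,300,5,'pics/w17c.png')"
```

```text
14.55 [567.1  85.2 261.1] [[-0.977, -0.005, -0.214], [0.214, -0.001, -0.977], [0.004, -1.0, 0.002]] 0.2490336105886215 [ 0.6 -0.2 -0.7]
```

View pics/w17c.png

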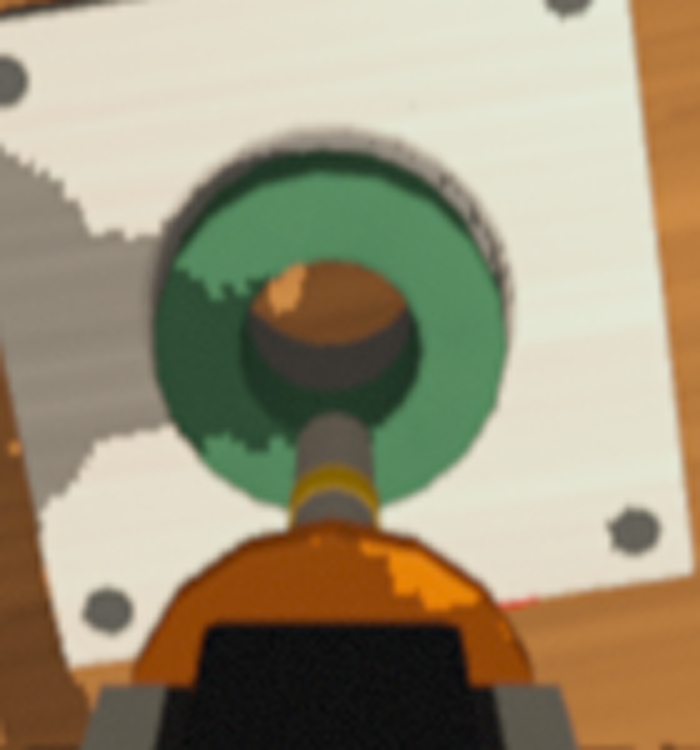

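View pics/s17c.png

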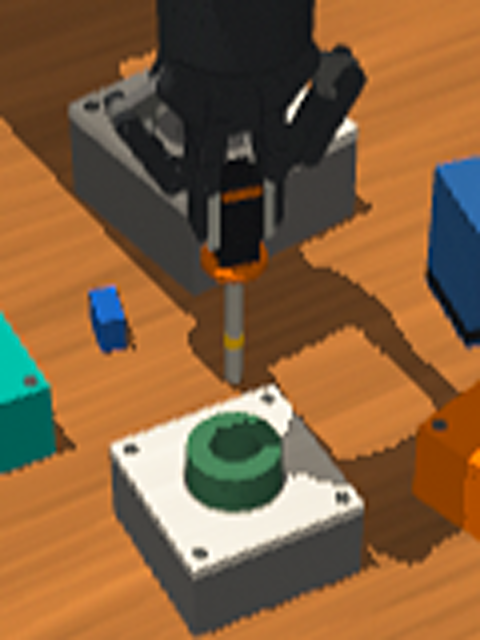

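Request:
move_arm([
  [[0, 0, -0.015], [0, 0, 0], 0],
  [[0, 0, -0.03], [0, 0, 0], 0],
  [[0, 0, -0.037], [0, 0, 0], 0],
  [[0, 0, -0.037], [0, 0, 0], 0],
  [[0, 0, -0.037], [0, 0, 0], 0],
])

```text
time_s: 15.2
tool_pos: [566.9, 86.4, 224.2]
tool_rot: [-0.074, -0.702, 0.704, 0.077]
ft_force: [-0.0, 0.1, -1.1]
width: 0.25
```

```bash
cat > l.py <<'E'
from look import *
import sys
n=sys.argv[1]
st,im=look('w'+n);crop(im,260,150,400,300,5,f'pics/w{n}c.png')
im=cams.grab_frame('scene');cv2.imwrite(f'pics/s{n}.png',im);crop(im,295,190,365,290,8,f'pics/s{n}c.png')
E
python3 l.py 18
```

```text
15.2 [566.9  86.4 224.2] [[-0.977, -0.004, -0.212], [0.212, -0.001, -0.977], [0.004, -1.0, 0.002]] 0.24959370196171482 [-0.   0.1 -1.1]
```

View pics/w18c.png

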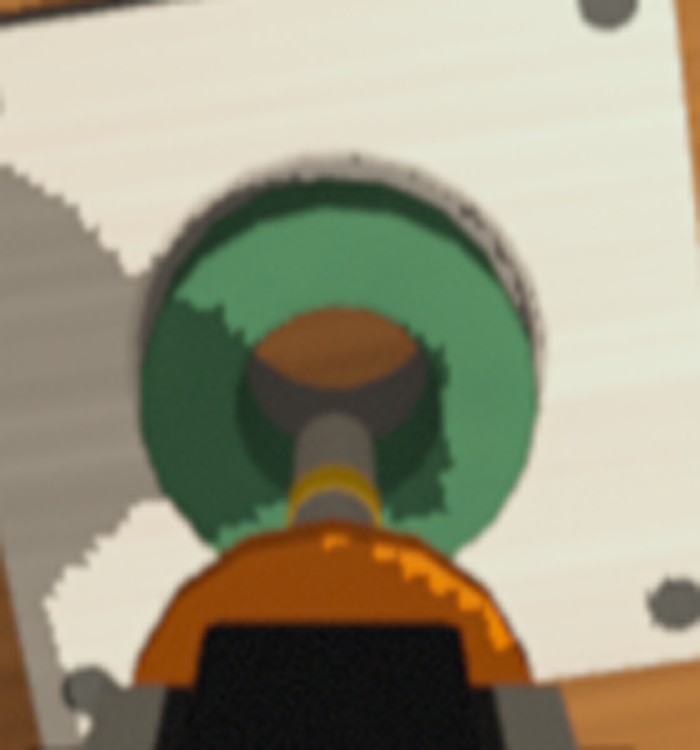

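View pics/s18c.png

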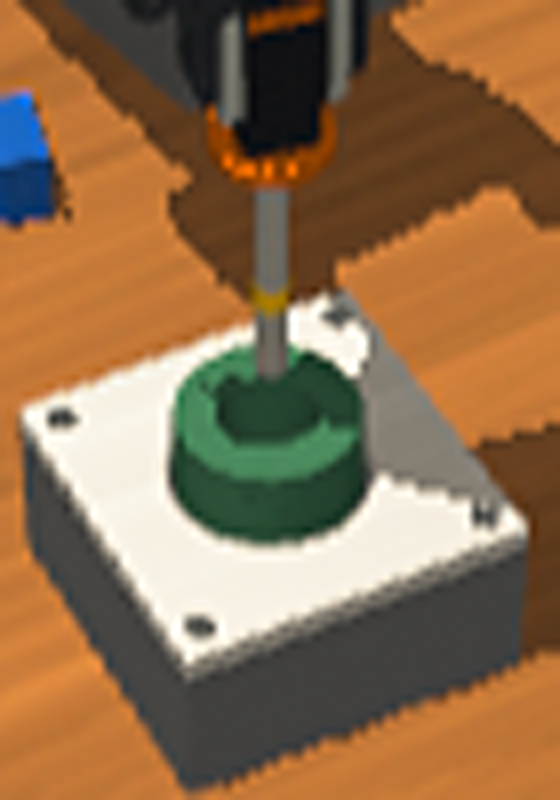

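```bash
cat > meas.py <<'E'
from h import *
def core(name,z=84):
    im=cv2.imread(f'pics/{name}.png');st=np.load(f'pics/{name}.npz')
    e=cv2.Canny(cv2.cvtColor(im,cv2.COLOR_BGR2GRAY),20,50);P=np.argwhere(e)[:,::-1];W0=ray('wrist',P,z,st)[:,:2]
    out=[]
    for r0 in(28,14):
        best=None
        for dx in range(-4,5):
            for dy in range(-4,5):
                c=np.array([566.5+dx,84.6+dy]);W=W0[np.abs(np.hypot(*(W0-c).T)-r0*.985)<.7]
                if best is None or len(W)>len(best):best=W
        for k in range(5):
            c,r=fitc(best);best=W0[np.abs(np.hypot(*(W0-c).T)-r)<.7]
        out.append(c);print(name,r0,c.round(2),r.round(2),len(best))
    return out
def rod(name,tip,h=124.5):
    st=np.load(f'pics/{name}.npz');z=st['tool_pos'][2]-h;tx=R.from_quat(st['tool_rot']).as_matrix()[:,0]
    w=ray('wrist',tip,z,st)[0]+5*tx;print('tip',w.round(2),'relTCP',(w-st['tool_pos'])[:2].round(2))
if __name__=='__main__':
    core('w18');rod('w18',(326.9,232))
    core('w17');rod('w17',(326.8,232.2));rod('w16',(326.9,232.2))
    # scene: column of rod vs core
    print(proj('scene',[[566.5,84.6,84],[566.5,84.6,100],[566.5,84.6,130],[567.5,84.6,84],[566.5,85.6,84]]).round(1))
E
python3 meas.py
```

```text
w18 28 [566.45  84.58] 27.2 213
w18 14 [566.4   84.35] 14.31 125
tip [564.9   85.17  99.73] relTCP [-1.98 -1.27]
w17 28 [566.38  84.53] 27.2 214
w17 14 [566.26  84.39] 14.19 109
tip [565.    84.09 136.61] relTCP [-2.12 -1.15]
tip [471.42 342.59 138.92] relTCP [-1.64 -1.11]
[[327.5 241.2]
 [327.4 236.3]
 [327.4 226.9]
 [327.7 241.5]
 [327.8 241.1]]
```

Core at (566.4,84.5) and tip at (565,85.2), both from the same picture. I'll correct by (+1.4,-0.7) mm and recheck above the bore.

Request:
move_arm([
  [[0.0014, -0.0007, -0.006], [0, 0, 0], 0],
  [[0.0014, -0.0007, -0.006], [0, 0, 0], 0],
  [[0.0014, -0.0007, -0.006], [0, 0, 0], 0],
])

```text
time_s: 15.6
tool_pos: [569.0, 85.6, 219.2]
tool_rot: [-0.075, -0.703, 0.704, 0.076]
ft_force: [0.0, 0.1, -1.2]
width: 0.251
```

```bash
python3 l.py 19; python3 -c "
from meas import *
core('w19')"
```

```text
15.6 [569.   85.6 219.2] [[-0.977, -0.003, -0.212], [0.212, -0.001, -0.977], [0.002, -1.0, 0.002]] 0.2506893912600237 [ 0.   0.1 -1.2]
w19 28 [566.4   84.64] 27.28 220
w19 14 [566.37  84.49] 14.2 119
```

View pics/w19c.png

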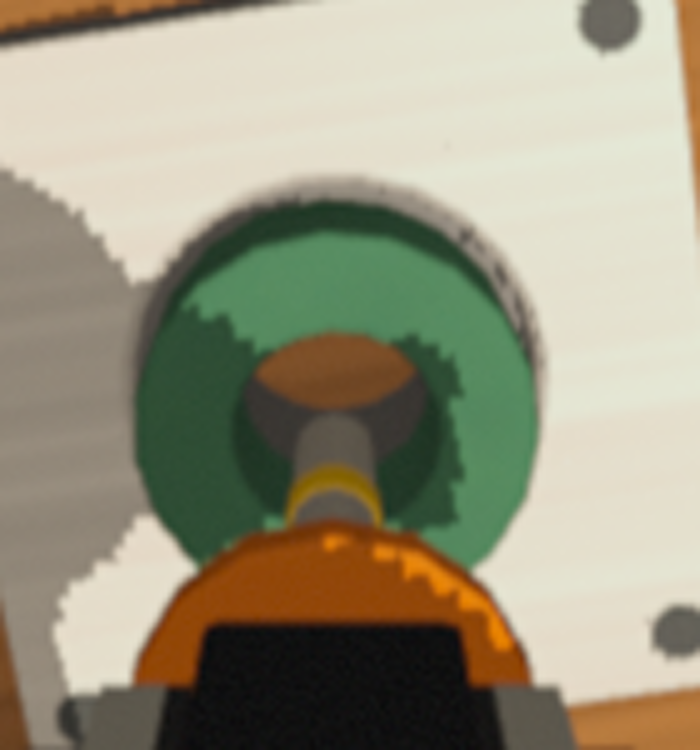

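View pics/s19c.png

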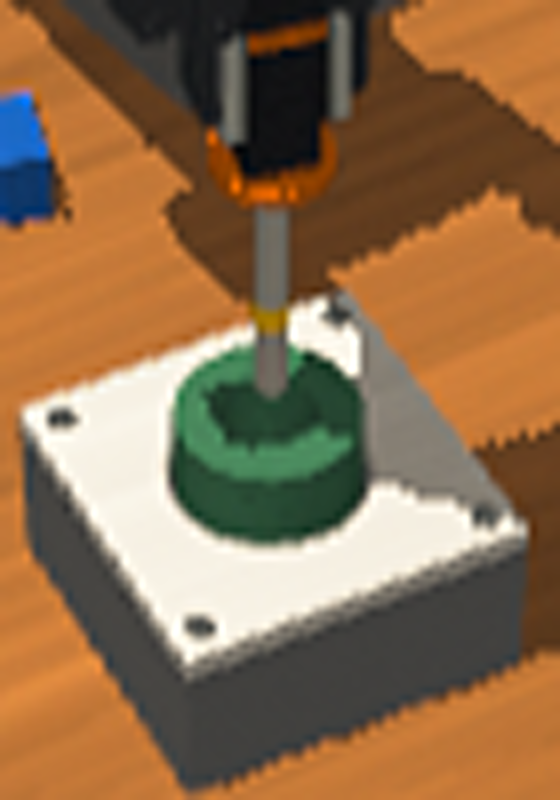

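Request:
move_arm([
  [[-0.0004, 0, -0.008], [0, 0, 0], 0],
  [[-0.0004, 0, -0.016], [0, 0, 0], 0],
  [[-0.0004, 0, -0.024], [0, 0, 0], 0],
  [[-0.0004, 0, -0.03], [0, 0, 0], 0],
  [[-0.0004, 0, -0.03], [0, 0, 0], 0],
  [[-0.0004, 0, -0.03], [0, 0, 0], 0],
])

```text
time_s: 16.3
tool_pos: [568.5, 85.7, 189.0]
tool_rot: [-0.074, -0.703, 0.704, 0.076]
ft_force: [0.1, -1.1, -0.4]
width: 0.248
```

```bash
python3 l.py 20; python3 -c "
from meas import *
core('w20')"
```

```text
16.3 [568.5  85.7 189. ] [[-0.977, -0.003, -0.212], [0.212, -0.001, -0.977], [0.003, -1.0, 0.002]] 0.24767058148506302 [ 0.1 -1.1 -0.4]
w20 28 [566.46  84.58] 27.2 218
w20 14 [566.49  84.47] 14.2 112
```

View pics/w20c.png

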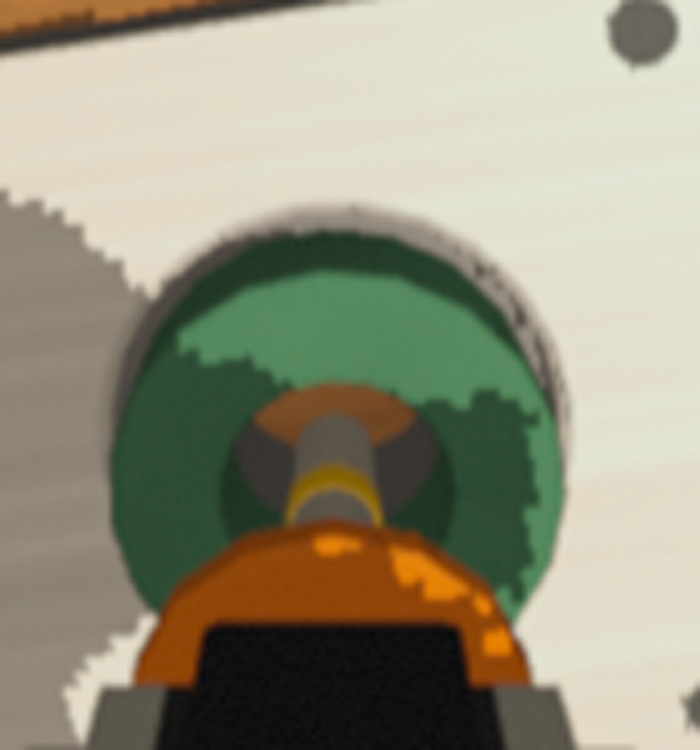

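View pics/s20c.png

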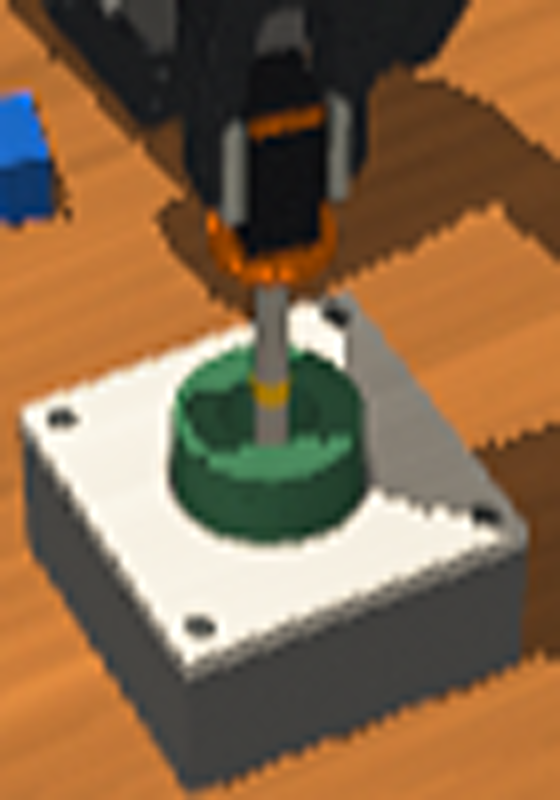

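Band height is about 94.5 by kinematics and 94–95 from the scene view. I'll descend the remaining 26.5 mm.

Request:
move_arm([
  [[0, 0, -0.007], [0, 0, 0], 0],
  [[0, 0, -0.014], [0, 0, 0], 0],
  [[0, 0, -0.021], [0, 0, 0], 0],
  [[0, 0, -0.0265], [0, 0, 0], 0],
  [[0, 0, -0.0265], [0, 0, 0], 0],
  [[0, 0, -0.0265], [0, 0, 0], 0],
  [[0, 0, -0.0265], [0, 0, 0], 0],
])

```text
time_s: 17.1
tool_pos: [569.2, 85.7, 163.5]
tool_rot: [-0.075, -0.703, 0.703, 0.076]
ft_force: [-0.0, 1.0, -1.3]
width: 0.251
```

```bash
python3 l.py 21; python3 -c "
from meas import *
core('w21')"
```

```text
17.1 [569.2  85.7 163.5] [[-0.977, -0.001, -0.212], [0.212, -0.001, -0.977], [0.001, -1.0, 0.001]] 0.25057235316557 [-0.   1.  -1.3]
w21 28 [566.53  84.59] 27.19 214
w21 14 [566.59  84.44] 14.14 104
```

View pics/w21c.png

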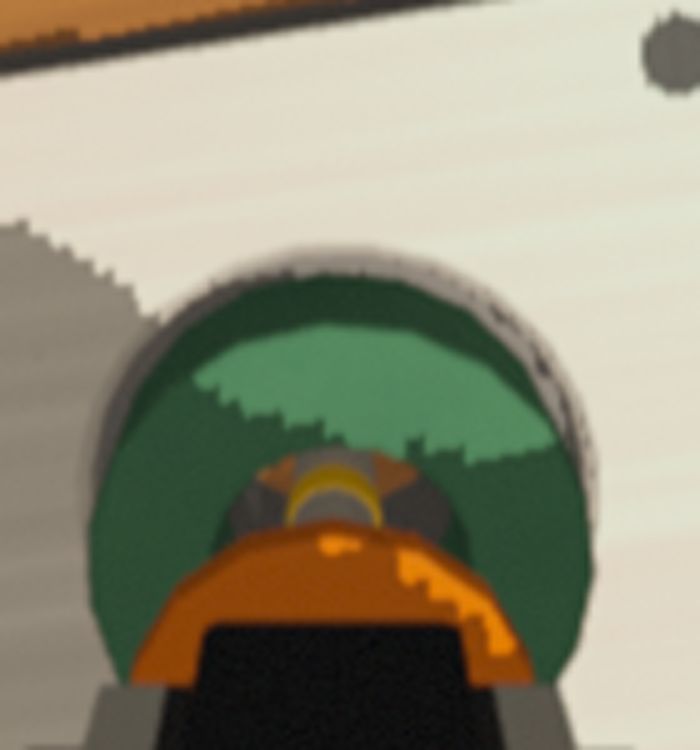

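View pics/s21c.png

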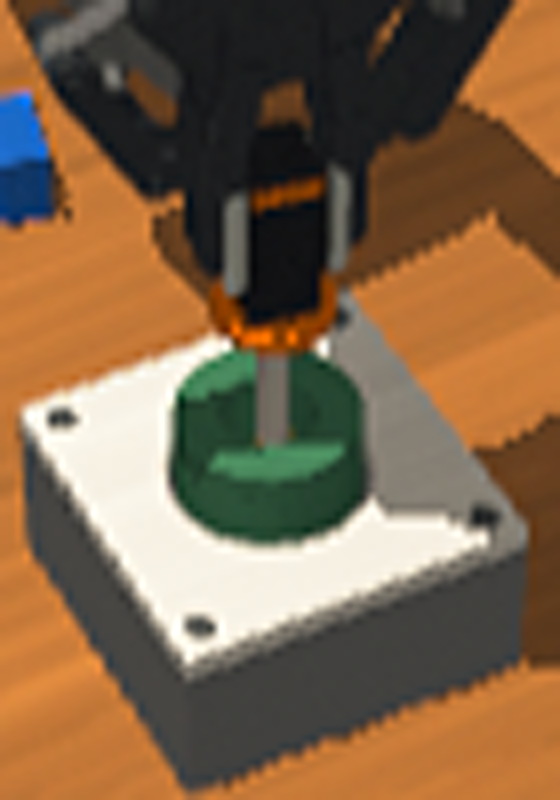

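Run:
```python
from h import *
for n,(b1,b2) in {'w21':(463,483),'w20':(463,483),'w19':(463,484),'w18':(463,484)}.items():
    st=np.load(f'pics/{n}.npz');tx=R.from_quat(st['tool_rot']).as_matrix()[:,0]
    for r,h in((b1,98.5),(b2,90.5)):
        w=ray('wrist',(335/5+259.9,r/5+149.9),st['tool_pos'][2]-h,st)[0]+5*tx
        print(n,w.round(2),(w-st['tool_pos']).round(2))
s=cv2.imread('pics/s21.png');h=cv2.cvtColor(s,cv2.COLOR_BGR2HSV)
# guard in scene
m=cv2.inRange(h,(3,150,90),(18,255,255));m[:225]=0;m[240:]=0;m[:,:318]=0;m[:,340:]=0
ys,xs=np.nonzero(m);print('guard px',xs.min(),xs.max(),ys.min(),ys.max())
for z in(123,124,125,129):
    a=np.linspace(0,2*np.pi,60);P=proj('scene',np.c_[566.5+18*np.cos(a),84.6+18*np.sin(a),np.full(60,z)]);print(z,P.min(0).round(1),P.max(0).round(1))
m=cv2.inRange(h,(60,60,20),(85,255,255));m[:225]=0;m[262:]=0;m[:,:310]=0;m[:,345:]=0
ys,xs=np.nonzero(m);print('core px',xs.min(),xs.max(),ys.min(),ys.max())
for z in(52,84):
    P=proj('scene',np.c_[566.5+28*np.cos(a),84.6+28*np.sin(a),np.full(60,z)]);print(z,P.min(0).round(1),P.max(0).round(1))
```

```text
w21 [568.16  84.52  65.04] [ -1.04  -1.2  -98.5 ]
w21 [568.16  84.57  73.04] [ -1.04  -1.15 -90.5 ]
w20 [567.31  84.44  90.55] [ -1.21  -1.21 -98.49]
w20 [567.32  84.48  98.55] [ -1.2   -1.17 -90.49]
w19 [567.79  84.38 120.74] [ -1.18  -1.22 -98.49]
w19 [567.68  84.45 128.74] [ -1.29  -1.15 -90.49]
w18 [565.52  85.2  125.73] [ -1.36  -1.24 -98.48]
w18 [565.43  85.27 133.73] [ -1.45  -1.17 -90.48]
guard px 318 339 225 233
123 [319.4 223.6] [335.4 234.9]
124 [319.4 223.3] [335.4 234.5]
125 [319.4 223. ] [335.4 234.2]
129 [319.4 221.7] [335.4 232.9]
core px 317 339 234 257
52 [315.6 242.1] [339.5 259.6]
84 [315.3 232.6] [339.6 250.1]
```

Request:
move_arm([
  [[-0.0013, -0.0002, -0.0008], [0, 0, 0], 0],
  [[-0.0013, -0.0002, -0.0008], [0, 0, 0], 0],
  [[-0.0013, -0.0002, -0.0008], [0, 0, 0], 0],
  [[-0.0013, -0.0002, -0.0008], [0, 0, 0], 0],
  [[-0.0013, -0.0002, -0.0008], [0, 0, 0], 0],
])

```text
time_s: 17.7
tool_pos: [568.0, 85.5, 163.0]
tool_rot: [-0.075, -0.703, 0.703, 0.076]
ft_force: [0.2, -0.3, -0.9]
width: 0.247
```

```bash
python3 l.py 22
python3 - <<'E'
from meas import *
core('w22')
st=np.load('pics/w22.npz');tx=R.from_quat(st['tool_rot']).as_matrix()[:,0]
for r,h in((463,98.5),(483,90.5)): print((ray('wrist',(335/5+259.9,r/5+149.9),st['tool_pos'][2]-h,st)[0]+5*tx).round(2))
s=arm.state();print(np.abs(s['joint_velocities']).max())
im=cams.grab_frame('top');cv2.imwrite('pics/t22.png',im)
E
```

```text
17.7 [568.   85.5 163. ] [[-0.977, -0.001, -0.212], [0.212, -0.001, -0.977], [0.001, -1.0, 0.001]] 0.24714559565371347 [ 0.2 -0.3 -0.9]
w22 28 [566.57  84.61] 27.18 225
w22 14 [566.8   84.45] 14.01 110
[567.03  84.36  64.48]
[567.03  84.4   72.48]
0.0009974453392603733
```

View pics/w22c.png

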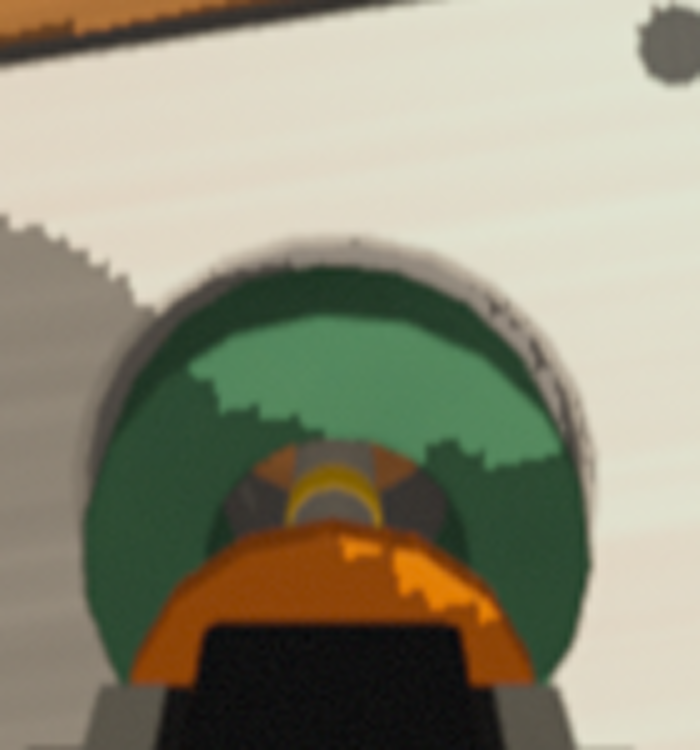

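View pics/s22.png

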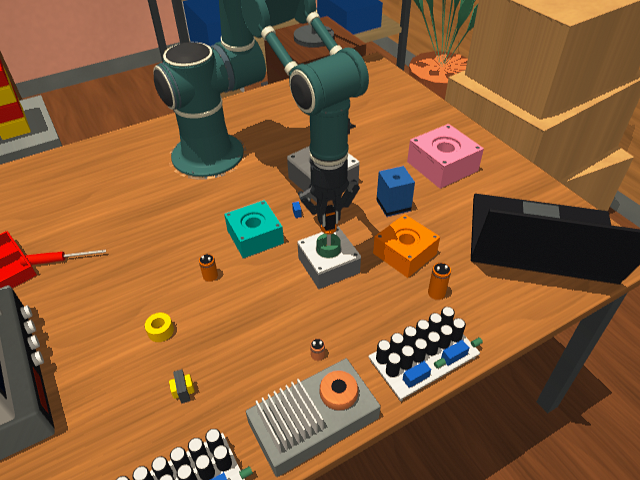

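```bash
python3 -c "
from cell import job
print(job.hand_in())"
```

```text
the job is handed in; nothing more can be done
None
```

I set the green core in the nest of the small grey fixture and let go of it. I then lifted the probe out of its holder, lowered its rod through the core and handed in at about 18 s, still holding the probe. The hand-in reports no verdict.

**Last checks (wrist camera, just before hand-in):**
- **Core:** its top centre was at about (566.6, 84.6) mm, against a nest centre of (567.0, 84.5). The even gap round the rim and the TCP height at release (about 85 mm) fit a seated core.
- **Rod:** at the band it was at (567.0, 84.4) mm, under 1 mm from the core's axis. The tip, carried over from views above the core, is at about x = 566.
- **Band height:** about 68.5 mm, against a target of 68. This comes from the TCP height at the grasp. The scene camera agreed to about 1 mm before the final descent, but the band could not be seen there at the end.
- **Probe:** there was no sign of contact (side force at most 0.3 N at the last reading, noise level), and the arm was still. The tool tilt was below 0.005 rad.
- **Other parts:** they look unmoved in the scene view. I did not measure them.

**Where checks disagreed:** the rod's offset from the gripper came out 0.8 mm different along x from the band than from the tip, so I centred between the two. The scene view had put the rod about 1 mm sideways of the core before the last correction. Both are within the 4 mm limit.

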